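# Open the brazing hearth, fetch the plate, rebuild the wall

## Robot

A 6-joint arm with a two-finger parallel gripper is mounted at the origin on a cart in front of the work surface, level with it; the furniture and walls round the work are solid. World frame = base frame: x ahead of the robot, y to its left, z up, the work surface at z = 0. Lengths are in m, angles in rad, forces in N, time in s.
With the tool pointing down it reaches from about 0.375 to 0.975 m from the base axis. Payload 3.8 kg.
Tool frame: the origin (TCP) lies on the mounting face of the last link; the fingertips stand 173 mm ahead of it and the grasp point (between the pads) lies 155 mm ahead of it; z points along the fingers, y is the direction in which the jaws open and shut (so a half turn about z gives the same grasp; the last joint's range is limited). The gripper opens to 85 mm and grips with 20 to 120 N. Pads are 22 mm wide; open, the fingers measure 114 mm over their backs; the gripper's body (76 mm by 85 mm) begins 54 mm behind the grasp point. The pads swing forward as they close: fully open they stand 13 mm farther back than shut.
Start: joints at [1.088, 0.264, 1.604, -0, 1.274, -0.037], TCP at [0.291, 0.609, 0.405] pointing down, gripper open.
Joint ranges: [-2.63, 2.63], [-0.94, 2.18], [0.31, 2.57], [-1.31, 4.45], [0, 2.66], [-2.55, 2.55]. Speed limits (rad/s): [2.57, 2.57, 3.14, 3.14, 3.14, 3.14].

## Interface

Orientations are given as a rotation vector (axis times angle).
In Python, from workcell import bot, imaging, order gives the robot as it stands. The module is installed in compiled form; this text tells all that it offers.
- The arm moves only by the shell command python3 -m creep 'ROWS' [OPENING] [FORCE]. ROWS is JSON, a list of rows, each an object with "slide": the shift along the tool's x, y, z each as a share of 25 mm, from -1 to 1, a list of three; "angular": the turn, a rotation vector about the tool's x, y, z each as a share of 4 degrees, from -1 to 1, a list of three. A call has 1 to 5 rows; each row shifts and turns the commanded pose from where the row before left it, along the tool's axes as they then stand; what a row does not reach is not made up. A row lasts 1/12 s, in which the tool goes at most 41.7 mm and 7.16 degrees, less where a joint would pass 70% of its speed; a pose out of reach is approached as far as the arm can. A call with a number of a shift or a turn outside -1 to 1 is refused whole. A call with a gripper value outside its range is refused whole. OPENING is the closure, from -1 (fully open) to 1 (shut), set as the call begins (- or left out, the last holds). The fingers move at their own pace and stop on an object; FORCE is the grip in N (left out, the last holds). Time passes only in rows, so rows that do not move let the fingers close. It gives the time, the measured TCP pose, the force and the opening at its end, in the units of the state.
- bot.read_state(): the state, without advancing time (a new reading comes with each control period).
- imaging.read_camera(name): name is "side" or "top"; returns (picture, depth): 384x512x3 uint8, red, green, blue; 384x512 float32, m along the optical axis (not along the pixel's ray), 0 where there is no reading.
- imaging.camera_model(name): a dict with "fovy" (degrees; the focal length in pixels is half the picture's height over the tangent of half this angle, whatever the lens; pixels are square), "cx", "cy" (the principal point, pixels), "camera_from_world" (4x4, takes a point from world to camera coordinates). Camera axes: x right, y down, z forward; pixel columns grow to the right and rows downward; lengths in m; the calibration is good to about 2 mm. A picture is of the moment at which its call begins. camera_model takes no time and is no camera call.
- order.finish_job(): hands the job in, once; it reports no verdict.
The state is a dict: "time": time; "q": joint angles; "joint_vel": joint speeds; "joint_torque": joint torques, N m; "tool_pos": TCP position; "tcp_rot": TCP orientation; "wrist_force": force on the tool from outside, world axes, zero at the start; "torque": the same for the moment, N m; "width": opening from 0.0 (shut) to 1.0 (fully open).
Only numpy, scipy, OpenCV 4.12 (cv2) and the standard library are available. Lean on these libraries where they do the work, as an engineer would, in place of code of your own. Each camera call takes 0.05 s, during which the arm holds its last target.

## Task

The drilled plate lying behind the loose front wall of the brazing hearth is cold and finished. Take the three loose firebricks of that wall down onto the grey heat-proof board, then lay the plate flat in the steel tray, and then rebuild the front wall as it stood, in running bond, the thin brick over the joint and the torch gap open again at the left. The bricks are soft: never tip one over, and leave the pliers, screwdriver and tape measure where they lie.

Things in the scene. Friction and masses are not known exactly. Their poses are not given: they have to be found in the camera images.
- hearth: Fixed brazing hearth: base 208 (x) x 252 (y) mm in a steel frame, U of cream firebrick (cheeks and back, top 88 mm over the bench) open to -x, towards the robot. Origin: underside centre; +y is its left from the robot. Floor 18 mm above origin; cheek faces at y = +-83 mm, back's face x = +62 mm, cheeks' front ends x = -36 mm. Loose front wall before the cheeks: centre plane x = -62.5 mm, joint y = -31.5 to -27.5 mm
- brick_long: Loose cream firebrick, 45 (x) x 114 (y, length) x 45 (z) mm, 0.13 to 0.21 kg. Origin: centre of the underside. Its place in the wall: lower course, left; origin at x -62.5, y +29.5, z +18 mm in the hearth's frame, length along the hearth's y. The torch gap is the open place on top of its left half.
- brick_half: Loose cream half firebrick, 45 (x) x 55 (y) x 45 (z) mm, 0.06 to 0.11 kg. Origin: centre of the underside. Its place in the wall: lower course, right; origin at x -62.5, y -59, z +18 mm in the hearth's frame, 55 mm side along the hearth's y.
- brick_split: Loose thin cream firebrick, 45 (x) x 114 (y, length) x 25 (z) mm, 0.07 to 0.12 kg. Origin: centre of the underside. Its place in the wall: upper course, on both others, centred over their joint, half a length off the long brick; origin at x -62.5, y -29.5, z +63 mm in the hearth's frame, length along the hearth's y.
- plate: Loose drilled flat metal plate, 35 (x) x 110 (y, length) x 8 (z) mm, about 0.08 kg, lying on the hearth floor lengthwise behind the front wall, about 10 mm from it, too close for a finger between. Origin: centre of the underside.
- board: Fixed square flat grey heat-proof board, 200 x 200 x 12 mm, on the bench at one side of the hearth (left or right). Origin: centre of the underside; its top is 12 mm above the origin.
- tray: Fixed shallow open steel tray, outside 130 (x) x 180 (y) mm, 3 mm walls 18 mm high (20.5 mm with the rolled rim), on the bench at the other side of the hearth. Origin: centre of the underside; its inner floor is 3 mm above the origin.
- pliers: Bystander: combination pliers with black handles, about 66 x 190 x 14 mm, lying flat before the hearth. Leave alone. Origin: centre of the underside.
- screwdriver: Bystander: screwdriver with a light blue handle, about 29 x 200 x 30 mm, lying right of and behind the hearth. Leave alone. Origin: centre of the underside.
- tape_measure: Bystander: black tape measure, about 37 x 80 x 69 mm, standing left of and behind the hearth. Leave alone. Origin: centre of the underside.
There are look-alikes about, which are no part of the job. There is more than one size of the brick_long; the job needs the largest.

How it is judged:
By the outcome, as a careful person would: the job done as asked, in the order asked, and still so for the second after the job is handed in, with the robot touching nothing.
It also fails if it takes over 144 s, if anything falls off the work surface, if the arm or the gripper's body presses on something with over 40 N, if the wrist force passes 120 N, or if a joint passes its speed limit or range.

## Working session

There is one attempt and no reset: what is moved stays moved. The work goes in short steps, Python scripts to look and compute and a shell command to move; the robot and the scene stay as the last step left them, time stands still between calls to the robot, and variables do not carry over. Pictures are saved under pics/ and viewed, and the job is handed in when it is done.

```bash
mkdir -p pics; cat > h.py <<'E'
import numpy as np, cv2
from workcell import bot, imaging, order
def cam(n):
    im,d=imaging.read_camera(n); return im,d,imaging.camera_model(n)
def K(m):
    f=192/np.tan(np.radians(m['fovy'])/2); return f,m['cx'],m['cy']
def cloud(d,m):
    f,cx,cy=K(m); v,u=np.mgrid[0:384,0:512]
    P=np.stack([(u-cx)/f*d,(v-cy)/f*d,d,np.ones_like(d)],-1)
    T=np.linalg.inv(np.array(m['camera_from_world'])); W=(P@T.T)[...,:3]; W[d==0]=np.nan; return W
E
python3 - <<'E'
from h import *
print(bot.read_state())
for n in ('top','side'):
    im,d,m=cam(n); print(n,m, (d>0).mean())
    cv2.imwrite(f'pics/{n}0.png',cv2.resize(im[...,::-1],(800,600),interpolation=cv2.INTER_CUBIC))
    np.savez(f'{n}0.npz',im=im,d=d)
E
```

```text
{'time': 0.0, 'q': array([ 1.08808130e+00,  2.64761409e-01,  1.60540153e+00, -1.26508892e-05,
        1.27370487e+00, -3.68626900e-02]), 'joint_vel': array([ 8.19774826e-04,  9.19655165e-06,  1.85485287e-03,  4.57135083e-04,
       -9.07469297e-05,  2.87373423e-03]), 'joint_torque': array([ 2.60794252e-03, -5.15118062e+01, -3.67304385e+01,  1.14694722e-04,
        1.28174003e-02,  9.49342706e-06]), 'tool_pos': array([0.29089522, 0.60871076, 0.40334116]), 'tcp_rot': array([-0.69442415, -3.06329385,  0.00345814]), 'wrist_force': array([-0.03681119,  0.32622285,  0.44954106]), 'torque': array([-0.02491258, -0.02755801, -0.00564197]), 'width': 1.0007526104261468}
top {'fovy': 55.973349052461224, 'cx': 260.31841747093495, 'cy': 191.2222820399139, 'camera_from_world': array([[ 0.00243532, -0.9999825 , -0.00539064,  0.00800766],
       [-0.98903187, -0.00161248, -0.14769349,  0.51983869],
       [ 0.14768221,  0.0056912 , -0.98901849,  1.10062152],
       [ 0.        ,  0.        ,  0.        ,  1.        ]])} 0.9961090087890625
side {'fovy': 45.521876175497624, 'cx': 249.82636675652734, 'cy': 192.45656515859602, 'camera_from_world': array([[ 0.90062065, -0.43454016,  0.00756954, -0.46836585],
       [-0.16709136, -0.36228403, -0.91696824,  0.15690694],
       [ 0.40120185,  0.82457573, -0.39888838,  0.9575347 ],
       [ 0.        ,  0.        ,  0.        ,  1.        ]])} 0.9659016927083334
```

View pics/top0.png

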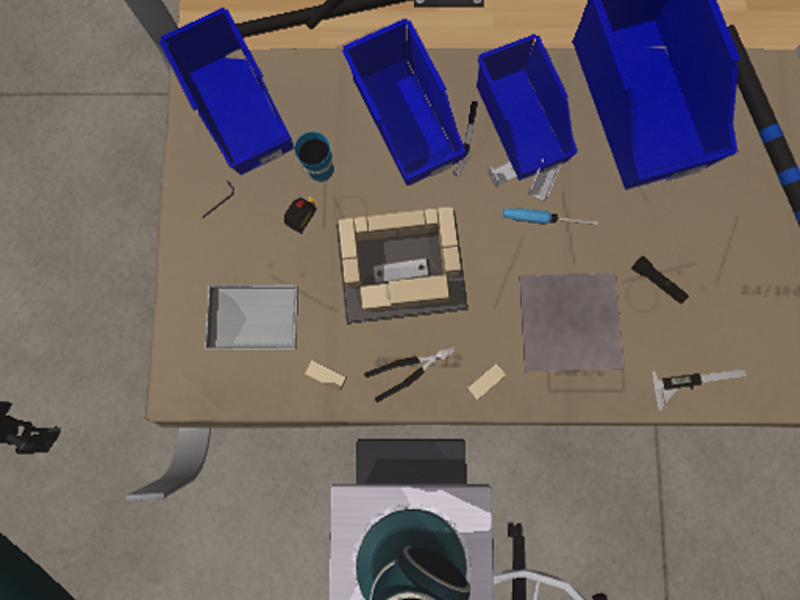

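View pics/side0.png

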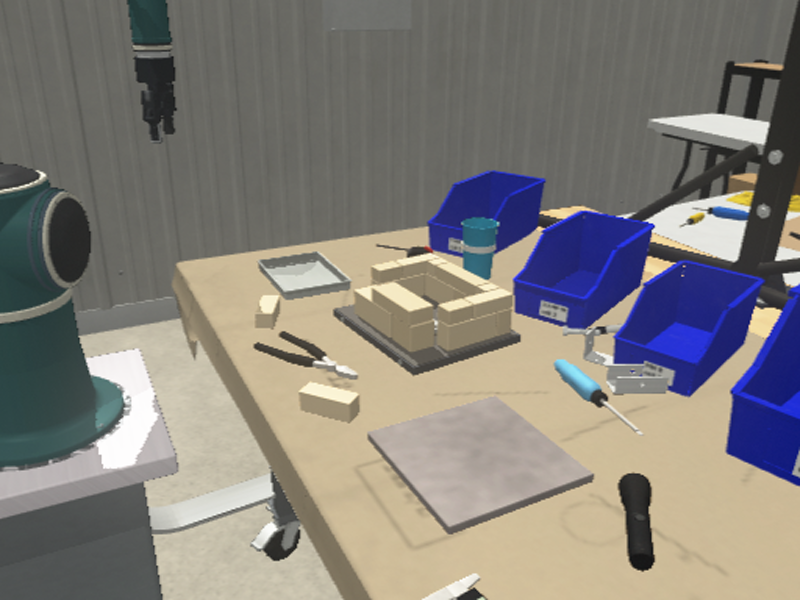

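The top view shows the tray left (250,317), board right (572,322), and hearth at (405,265), slightly rotated. The split sits on the right half of the wall and two look-alike bricks lie in front of it. Next I measure them.

```bash
cat >> h.py <<'E'
def rect(mask,W,z=None):
    P=W[mask]; P=P[~np.isnan(P[:,0])]
    r=cv2.minAreaRect((P[:,:2]*1000).astype(np.float32)); return r
def raymap(m,z,u,v):
    f,cx,cy=K(m); T=np.linalg.inv(np.array(m['camera_from_world']))
    dr=np.stack([(u-cx)/f,(v-cy)/f,np.ones_like(u,dtype=float)],-1)@T[:3,:3].T
    o=T[:3,3]; t=(z-o[2])/dr[...,2]; return o+dr*t[...,None]
E
python3 - <<'E'
from h import *
D=np.load('top0.npz'); im,d=D['im'],D['d']; m=imaging.camera_model('top'); W=cloud(d,m)
hsv=cv2.cvtColor(im,cv2.COLOR_RGB2HSV)
c=(130,100,450/1,300)
z=W[...,2]
reg=np.zeros(z.shape,bool); reg[125:210,210:305]=True
for name,lo,hi in (('top88',.080,.096),('top63',.056,.070),('all base',.006,.2),('base',.010,.024),('plate',.0,.035)):
    mk=reg&(z>lo)&(z<hi)
    n,l,s,ce=cv2.connectedComponentsWithStats(mk.astype(np.uint8))
    for i in range(1,n):
        if s[i,4]>25: print(name,s[i],rect(l==i,W),np.nanmedian(z[l==i]))
reg[:]=0; reg[170:245,320:405]=1
print('board',rect(reg&(z>.007)&(z<.03),W),np.nanmedian(z[reg&(z>.007)&(z<.03)]))
reg[:]=0; reg[175:230,125:195]=1
print('tray',rect(reg&(z>.01)&(z<.04),W), np.nanmedian(z[reg&(z>.01)]))
print('bench',np.nanmedian(z[240:250,150:180]))
# rectified pics
def ortho(z0,x0,x1,y0,y1,s,fn):
    xs=np.arange(x1,x0,-s);ys=np.arange(y1,y0,-s)
    Y,X=np.meshgrid(ys,xs); M=np.array(m['camera_from_world']); f,cx,cy=K(m)
    P=np.stack([X,Y,0*X+z0,0*X+1],-1)@M.T
    o=cv2.remap(im,(P[...,0]/P[...,2]*f+cx).astype(np.float32),(P[...,1]/P[...,2]*f+cy).astype(np.float32),cv2.INTER_CUBIC)
    cv2.imwrite(fn,o[...,::-1]); print(fn,o.shape)
ortho(.088,.45,.75,-.16,.20,.0005,'pics/o88.png')
E
```

```text
top88 [ 217  133   78   49 1368] ((621.05517578125, 24.98523712158203), (129.60574340820312, 228.6614990234375), 6.776647090911865) 0.08856067395438327
top88 [249 176  39  19 563] ((532.071044921875, -13.10494613647461), (45.763492584228516, 113.6979751586914), 6.605864524841309) 0.08905408670662229
top63 [257 143  24   5  31] ((663.2319946289062, -16.1937255859375), (9.164241790771484, 72.95112609863281), 8.643013954162598) 0.061077839328025574
top63 [228 147  26   5  35] ((649.9794921875, 71.56382751464844), (3.268907070159912, 79.55123901367188), 6.214294910430908) 0.06304574274583197
top63 [231 182  24  16 268] ((522.7840576171875, 65.37537384033203), (44.946678161621094, 69.10249328613281), 6.838017463684082) 0.0644586748414302
all base [ 215  132   86   76 5203] ((598.206298828125, 21.789703369140625), (229.5756072998047, 257.9045104980469), 7.291988372802734) 0.0352339319889754
base [290 135   5  25  30] ((669.8617553710938, -94.02426147460938), (82.80179595947266, 4.223874568939209), 6.357204437255859) 0.018376400279967675
base [215 143  85  65 976] ((590.9910278320312, 21.54851531982422), (212.73683166503906, 253.22198486328125), 6.50094747543335) 0.018819920924028843
base [ 229  148   55   36 1069] ((610.9525756835938, 23.430343627929688), (100.71001434326172, 169.97396850585938), 8.23495101928711) 0.01939074404432173
plate [ 210  125   95   85 4913] ((608.2466430664062, 20.943710327148438), (314.752197265625, 283.5279541015625), 89.99441528320312) 0.01552717984053098
board ((476.6709899902344, -317.45855712890625), (273.5003356933594, 238.75994873046875), 88.08256530761719) 0.013197126992402275
tray ((498.4070739746094, 327.1896057128906), (156.9329071044922, 185.6215362548828), 0.09304841607809067) 0.020503538586957304
bench 0.0025770185584144123
pics/o88.png (600, 720, 3)
```

View pics/o88.png

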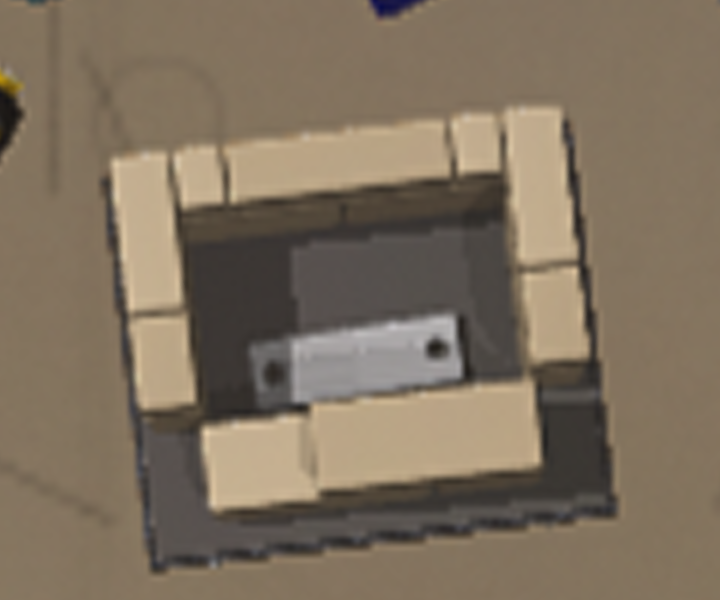

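```bash
cat > plan.py <<'E'
import sys, numpy as np
from scipy.spatial.transform import Rotation as R
from workcell import bot
# usage: plan.py x y z yawdeg ; tool down, tool y axis = direction (cos yaw, sin yaw) (jaw axis)
def goal(yaw):
    c,s=np.cos(np.radians(yaw)),np.sin(np.radians(yaw))
    y=np.array([c,s,0]); z=np.array([0,0,-1.]); x=np.cross(y,z); return R.from_matrix(np.stack([x,y,z],1))
s=bot.read_state(); Rc=R.from_rotvec(s['tcp_rot']); p=np.array(s['tool_pos'])
t=np.array([float(a) for a in sys.argv[1:4]])
G=goal(float(sys.argv[4])); dr=(Rc.inv()*G).as_rotvec(degrees=True)
G2=goal(float(sys.argv[4])+180); d2=(Rc.inv()*G2).as_rotvec(degrees=True)
print('pos',p.round(4),'t',round(s['time'],2),'w',round(s['width'],3),'F',np.round(s['wrist_force'],1),'q6',s['q'][5].round(2))
print('slide units(now axes)',(Rc.inv().apply(t-p)/.025).round(2),'(goal axes)',(G.inv().apply(t-p)/.025).round(2),'goal2',(G2.inv().apply(t-p)/.025).round(2))
print('turn units',(dr/4).round(2),'or',(d2/4).round(2))
E
python3 plan.py .53 0 .35 6.6
python3 - <<'E'
from h import *
D=np.load('top0.npz'); im=D['im']; d=D['d'];m=imaging.camera_model('top')
def ortho(z0,x0,x1,y0,y1,s):
    xs=np.arange(x1,x0,-s);ys=np.arange(y1,y0,-s)
    Y,X=np.meshgrid(ys,xs); M=np.array(m['camera_from_world']); f,cx,cy=K(m)
    P=np.stack([X,Y,0*X+z0,0*X+1],-1)@M.T
    return cv2.remap(im,(P[...,0]/P[...,2]*f+cx).astype(np.float32),(P[...,1]/P[...,2]*f+cy).astype(np.float32),cv2.INTER_CUBIC)
a=ortho(.02,.38,.66,.18,.48,.001); b=ortho(.012,.33,.61,-.46,-.16,.001)
o=np.hstack([a,b]); 
cv2.imwrite('pics/tb.png',o[...,::-1])
for n,I,x1,y1 in (('tray',a,.66,.48),('board',b,.61,-.16)):
    h=cv2.cvtColor(I,cv2.COLOR_RGB2HSV); mk=(h[...,1]<45).astype(np.uint8)
    nn,l,s,c=cv2.connectedComponentsWithStats(mk); i=1+s[1:,4].argmax()
    v,u=np.where(l==i); r=cv2.minAreaRect(np.stack([x1*1000-v,y1*1000-u],1).astype(np.float32)); print(n,r,s[i])
E
```

```text
pos [0.2909 0.6088 0.4035] t 0.1 w 1.005 F [-1.6 -1.4  0.1] q6 -0.04
slide units(now axes) [-19.13 -17.84   2.17] (goal axes) [-25.29   6.7    2.14] goal2 [25.29 -6.7   2.14]
turn units [-3.000e-02  1.000e-02  1.446e+01] or [-2.000e-02 -3.000e-02 -3.054e+01]
tray ((486.5, 328.0), (186.0, 135.0), 90.0) [   59   106   187   136 24979]
board ((478.29522705078125, -326.1973571777344), (199.09933471679688, 201.58432006835938), 1.6060030460357666) [   64    31   206   203 39210]
```

View pics/tb.png

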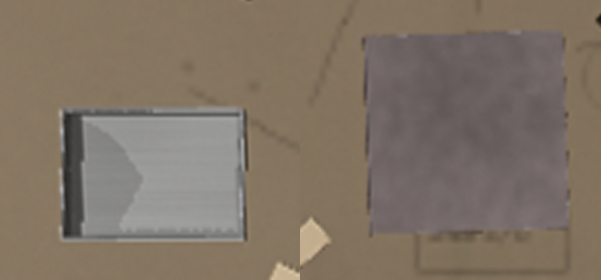

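```bash

python3 -m creep '[{"slide":[0,0,0],"angular":[0,0,1]},{"slide":[0,0,0],"angular":[0,0,1]},{"slide":[0,0,0],"angular":[0,0,1]},{"slide":[0,0,0],"angular":[0,0,1]},{"slide":[0,0,0],"angular":[0,0,1]}]' -1 40
python3 -m creep '[{"slide":[0,0,0],"angular":[0,0,1]},{"slide":[0,0,0],"angular":[0,0,1]},{"slide":[0,0,0],"angular":[0,0,1]},{"slide":[0,0,0],"angular":[0,0,1]},{"slide":[0,0,0],"angular":[0,0,1]}]'
python3 -m creep '[{"slide":[0,0,0],"angular":[0,0,1]},{"slide":[0,0,0],"angular":[0,0,1]},{"slide":[0,0,0],"angular":[0,0,1]},{"slide":[0,0,0],"angular":[0,0,1]},{"slide":[0,0,0],"angular":[0,0,0.46]}]'
python3 plan.py .532 -.013 .32 6.6
```

```text
time: 0.52
tool_pos: [0.2909, 0.6089, 0.4039]
tcp_rot: [-1.221, -2.895, 0.002]
wrist_force: [-0.1, 0.6, 0.3]
width: 0.997
time: 0.93
tool_pos: [0.2909, 0.6088, 0.4038]
tcp_rot: [1.705, 2.639, -0.002]
wrist_force: [0.5, 0.4, -0.0]
width: 0.999
time: 1.35
tool_pos: [0.291, 0.6088, 0.4039]
tcp_rot: [2.093, 2.342, -0.002]
wrist_force: [0.4, -0.1, 0.6]
width: 1.001
pos [0.291  0.6088 0.4039] t 1.35 w 1.001 F [ 0.4 -0.1  0.6] q6 0.98
slide units(now axes) [-25.79   6.8    3.38] (goal axes) [-25.82   6.72   3.36] goal2 [25.82 -6.72  3.36]
turn units [-0.01  0.02 -0.04] or [3.000e-02 2.000e-02 4.496e+01]
```

```bash

python3 -m creep '[{"slide":[-1,0.27,0],"angular":[0,0,0]},{"slide":[-1,0.27,0],"angular":[0,0,0]},{"slide":[-1,0.27,0],"angular":[0,0,0]},{"slide":[-1,0.27,0],"angular":[0,0,0]},{"slide":[-1,0.27,0],"angular":[0,0,0]}]' -0.6
python3 -m creep '[{"slide":[-1,0.27,0.1],"angular":[0,0,0]},{"slide":[-1,0.27,0.1],"angular":[0,0,0]},{"slide":[-1,0.27,0.1],"angular":[0,0,0]},{"slide":[-1,0.27,0.1],"angular":[0,0,0]},{"slide":[-1,0.27,0.1],"angular":[0,0,0]}]'
python3 -m creep '[{"slide":[-1,0.27,0.1],"angular":[0,0,0]},{"slide":[-1,0.27,0.1],"angular":[0,0,0]},{"slide":[-1,0.27,0.1],"angular":[0,0,0]},{"slide":[-1,0.27,0.1],"angular":[0,0,0]},{"slide":[-1,0.27,0.1],"angular":[0,0,0]}]'
python3 -m creep '[{"slide":[-1,0.27,0.1],"angular":[0,0,0]},{"slide":[-1,0.27,0.1],"angular":[0,0,0]},{"slide":[-1,0.27,0.1],"angular":[0,0,0]},{"slide":[-1,0.27,0.1],"angular":[0,0,0]},{"slide":[-1,0.27,0.1],"angular":[0,0,0]}]'
python3 -m creep '[{"slide":[-1,0.27,0.1],"angular":[0,0,0]},{"slide":[-1,0.27,0.1],"angular":[0,0,0]},{"slide":[-1,0.27,0.1],"angular":[0,0,0]},{"slide":[-1,0.27,0.1],"angular":[0,0,0]},{"slide":[-0.5,0,0],"angular":[0,0,0]}]' >/dev/null
python3 plan.py .532 -.013 .30 6.6
```

```text
time: 1.77
tool_pos: [0.339, 0.4875, 0.4039]
tcp_rot: [2.089, 2.346, -0.002]
wrist_force: [0.3, -0.1, 0.1]
width: 0.801
time: 2.18
tool_pos: [0.387, 0.3671, 0.3916]
tcp_rot: [-2.089, -2.346, 0.001]
wrist_force: [0.4, 1.1, 0.2]
width: 0.801
time: 2.6
tool_pos: [0.4349, 0.2469, 0.3791]
tcp_rot: [-2.089, -2.346, 0.001]
wrist_force: [0.4, -0.1, 0.1]
width: 0.799
time: 3.02
tool_pos: [0.4828, 0.1266, 0.3667]
tcp_rot: [-2.089, -2.346, 0.001]
wrist_force: [0.7, -1.2, -0.4]
width: 0.8
pos [0.5232 0.017  0.3563] t 3.43 w 0.803 F [-1.1  0.2  0.6] q6 -0.13
slide units(now axes) [-1.23  0.22  2.25] (goal axes) [-1.23  0.21  2.25] goal2 [ 1.23 -0.21  2.25]
turn units [-0.01  0.01 -0.02] or [2.000e-02 2.000e-02 4.498e+01]
```

```bash

python3 -m creep '[{"slide":[-0.62,0.11,0.8],"angular":[0,0,0]},{"slide":[-0.61,0.11,0.8],"angular":[0,0,0]},{"slide":[0,0,0.65],"angular":[0,0,0]}]'
python3 plan.py .532 -.013 .235 6.6
python3 - <<'E'
from h import *
im,d,m=cam('side'); cv2.imwrite('pics/s1.png',cv2.resize(im[120:290,150:400][...,::-1],(800,544),interpolation=cv2.INTER_CUBIC))
E
```

```text
time: 3.68
tool_pos: [0.5317, -0.0125, 0.3]
tcp_rot: [2.091, 2.344, -0.001]
wrist_force: [-0.9, -0.9, -0.1]
width: 0.796
pos [ 0.5317 -0.0125  0.3   ] t 3.68 w 0.796 F [-0.9 -0.9 -0.1] q6 -0.18
slide units(now axes) [-0.02  0.01  2.6 ] (goal axes) [-0.02  0.01  2.6 ] goal2 [ 0.02 -0.01  2.6 ]
turn units [-0.    0.01 -0.02] or [2.000e-02 0.000e+00 4.498e+01]
```

View pics/s1.png

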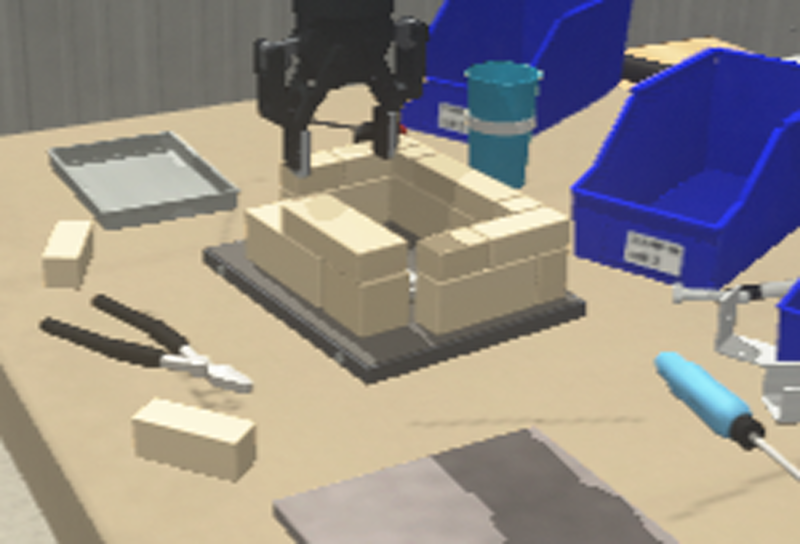

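The jaws straddle the split, with the fingers at (298,150) and (385,140) and the wall below. I'll go down and grip.

```bash

python3 -m creep '[{"slide":[0,0,0.9],"angular":[0,0,0]},{"slide":[0,0,0.9],"angular":[0,0,0]},{"slide":[0,0,0.5],"angular":[0,0,0]},{"slide":[0,0,0.3],"angular":[0,0,0]},{"slide":[0,0,0],"angular":[0,0,0]}]'
python3 -m creep '[{"slide":[0,0,0],"angular":[0,0,0]},{"slide":[0,0,0],"angular":[0,0,0]},{"slide":[0,0,0],"angular":[0,0,0]},{"slide":[0,0,0],"angular":[0,0,0]},{"slide":[0,0,0],"angular":[0,0,0]}]' 1 30
python3 plan.py .532 -.013 .235 6.6
python3 - <<'E'
from h import *
im,d,m=cam('side'); cv2.imwrite('pics/s2.png',cv2.resize(im[120:290,150:400][...,::-1],(800,544),interpolation=cv2.INTER_CUBIC))
E
```

```text
time: 4.15
tool_pos: [0.5305, -0.0102, 0.2343]
tcp_rot: [-2.087, -2.344, 0.003]
wrist_force: [-0.2, -0.6, 0.0]
width: 0.797
time: 4.57
tool_pos: [0.5323, -0.0106, 0.2374]
tcp_rot: [2.088, 2.344, 0.003]
wrist_force: [-0.4, 0.3, 4.5]
width: 0.522
pos [ 0.5323 -0.0106  0.2374] t 4.57 w 0.522 F [-0.4  0.3  4.5] q6 -0.18
slide units(now axes) [-0.09 -0.02  0.1 ] (goal axes) [-0.09 -0.02  0.1 ] goal2 [0.09 0.02 0.1 ]
turn units [0.04 0.   0.  ] or [-1.0e-02  6.0e-02 -4.5e+01]
```

View pics/s2.png

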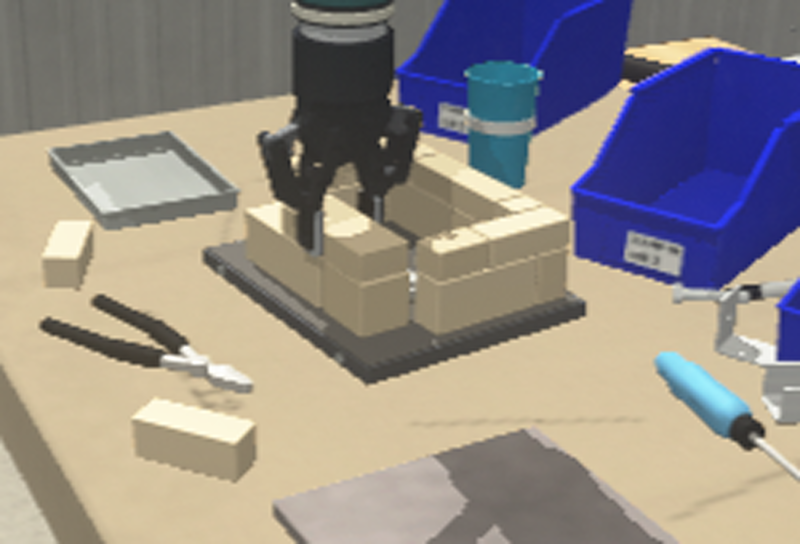

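The split is gripped (width 0.52 ≈ 45 mm). I'll lift it and carry it to the board.

```bash

python3 -m creep '[{"slide":[0,0,-0.5],"angular":[0,0,0]},{"slide":[0,0,-0.8],"angular":[0,0,0]},{"slide":[0,0,-1],"angular":[0,0,0]},{"slide":[0,0,-0.6],"angular":[0,0,0]},{"slide":[0,0,0],"angular":[0,0,0]}]'
python3 plan.py .523 -.326 .288 6.6
python3 - <<'E'
from h import *
im,d,m=cam('side'); cv2.imwrite('pics/s3.png',cv2.resize(im[120:290,150:400][...,::-1],(800,544),interpolation=cv2.INTER_CUBIC))
E
```

```text
time: 5.03
tool_pos: [0.5331, -0.0108, 0.313]
tcp_rot: [2.086, 2.342, 0.007]
wrist_force: [1.7, -1.4, -1.2]
width: 0.523
pos [ 0.5331 -0.0108  0.313 ] t 5.03 w 0.523 F [ 1.7 -1.4 -1.2] q6 -0.18
slide units(now axes) [-12.48  -1.86   1.  ] (goal axes) [-12.48  -1.85   1.  ] goal2 [12.48  1.85  1.  ]
turn units [0.1  0.02 0.  ] or [-3.0e-02  1.6e-01 -4.5e+01]
```

View pics/s3.png

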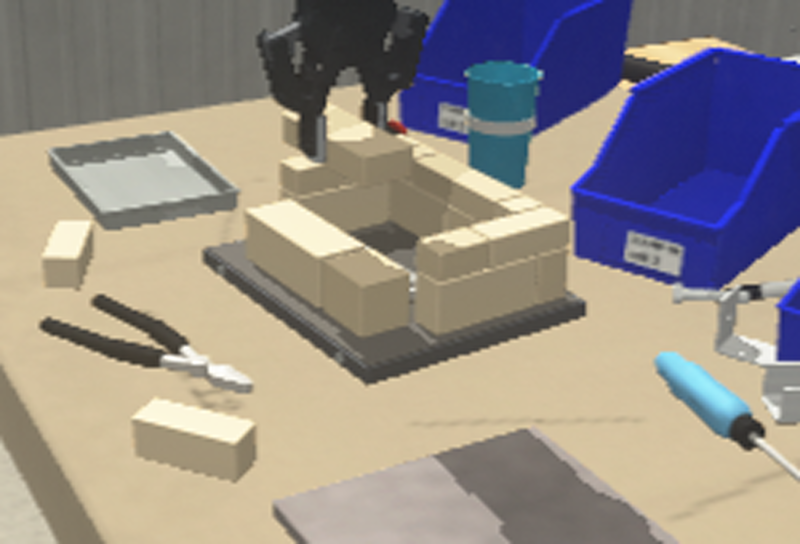

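The split is lifted cleanly and level at (350,140), and the long and half bricks are unmoved. I'll carry it to the board.

```bash

python3 -m creep '[{"slide":[-0.5,-0.1,0],"angular":[0.1,0,0]},{"slide":[-1,-0.15,0],"angular":[0,0,0]},{"slide":[-1,-0.15,0],"angular":[0,0,0]},{"slide":[-1,-0.15,0],"angular":[0,0,0]},{"slide":[-1,-0.15,0],"angular":[0,0,0]}]'>/dev/null
python3 -m creep '[{"slide":[-1,-0.15,0],"angular":[0,0,0]},{"slide":[-1,-0.15,0],"angular":[0,0,0]},{"slide":[-1,-0.15,0],"angular":[0,0,0]},{"slide":[-1,-0.15,0],"angular":[0,0,0]},{"slide":[-1,-0.15,0],"angular":[0,0,0]}]'>/dev/null
python3 -m creep '[{"slide":[-1,-0.15,0.3],"angular":[0,0,0]},{"slide":[-1,-0.15,0.5],"angular":[0,0,0]},{"slide":[-1,-0.15,0.5],"angular":[0,0,0]},{"slide":[0,0,0.5],"angular":[0,0,0]},{"slide":[0,0,0],"angular":[0,0,0]}]'
python3 plan.py .523 -.326 .1875 6.6
```

```text
time: 6.33
tool_pos: [0.5175, -0.3271, 0.2585]
tcp_rot: [-2.083, -2.333, 0.01]
wrist_force: [-0.2, 1.7, -1.8]
width: 0.518
pos [ 0.5175 -0.3271  0.2585] t 6.33 w 0.518 F [-0.2  1.7 -1.8] q6 -0.71
slide units(now axes) [0.   0.26 2.84] (goal axes) [0.02 0.22 2.84] goal2 [-0.02 -0.22  2.84]
turn units [-0.2  -0.08 -0.03] or [-0.13  0.31 44.97]
```

```bash

python3 -m creep '[{"slide":[0,0.22,0.8],"angular":[-0.2,-0.08,0]},{"slide":[0,0,0.8],"angular":[0,0,0]},{"slide":[0,0,0.5],"angular":[0,0,0]},{"slide":[0,0,0.3],"angular":[0,0,0]},{"slide":[0,0,0],"angular":[0,0,0]}]'
python3 plan.py .523 -.326 .1870 6.6
```

```text
time: 6.75
tool_pos: [0.5245, -0.3248, 0.2011]
tcp_rot: [2.086, 2.344, 0.001]
wrist_force: [-0.7, -0.0, -1.7]
width: 0.52
pos [ 0.5245 -0.3248  0.2011] t 6.75 w 0.52 F [-0.7 -0.  -1.7] q6 -0.71
slide units(now axes) [-0.04 -0.07  0.56] (goal axes) [-0.04 -0.06  0.56] goal2 [0.04 0.06 0.56]
turn units [0.04 0.03 0.01] or [ -0.05   0.06 -44.99]
```

```bash

python3 -m creep '[{"slide":[0,0,0.25],"angular":[0,0,0]},{"slide":[0,0,0.2],"angular":[0,0,0]},{"slide":[0,0,0.1],"angular":[0,0,0]},{"slide":[0,0,0],"angular":[0,0,0]}]'
python3 plan.py .523 -.326 .1870 6.6
python3 - <<'E'
from h import *
im,d,m=cam('side'); cv2.imwrite('pics/s4.png',cv2.resize(im[200:370,200:450][...,::-1],(800,544),interpolation=cv2.INTER_CUBIC))
E
```

```text
time: 7.08
tool_pos: [0.5258, -0.3261, 0.1898]
tcp_rot: [2.084, 2.34, 0.002]
wrist_force: [-0.4, 0.1, -0.8]
width: 0.523
pos [ 0.5258 -0.3261  0.1898] t 7.08 w 0.523 F [-0.4  0.1 -0.8] q6 -0.71
slide units(now axes) [ 0.02 -0.11  0.11] (goal axes) [ 0.02 -0.11  0.11] goal2 [-0.02  0.11  0.11]
turn units [0.1  0.08 0.01] or [ -0.12   0.15 -44.99]
```

View pics/s4.png

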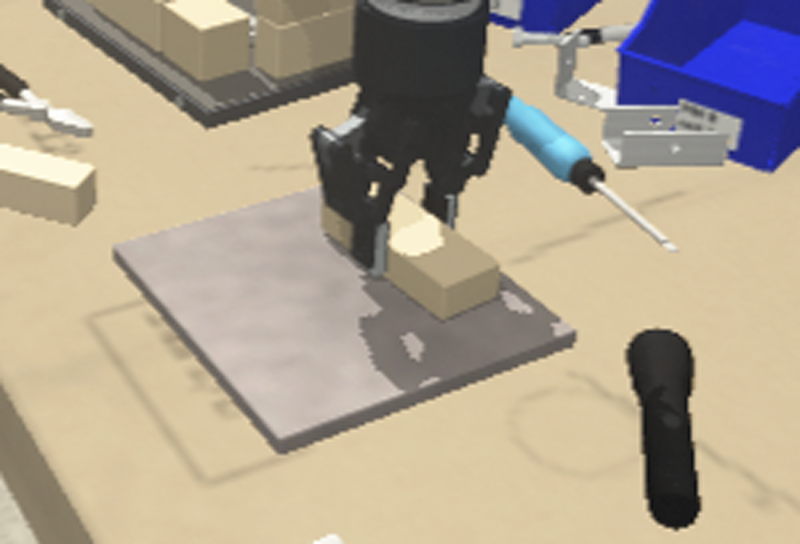

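The split is level, with about 1–2 mm left to the board. I'll set it down and release.

```bash

python3 -m creep '[{"slide":[0,0,0.08],"angular":[0.05,0.05,0]},{"slide":[0,0,0],"angular":[0,0,0]},{"slide":[0,0,0],"angular":[0,0,0]}]'
python3 plan.py .523 -.326 .1870 6.6
```

```text
time: 7.38
tool_pos: [0.5259, -0.3263, 0.1882]
tcp_rot: [2.087, 2.343, 0.002]
wrist_force: [0.9, -0.4, -0.9]
width: 0.52
pos [ 0.5259 -0.3263  0.1882] t 7.38 w 0.52 F [ 0.9 -0.4 -0.9] q6 -0.71
slide units(now axes) [ 0.03 -0.11  0.05] (goal axes) [ 0.03 -0.11  0.05] goal2 [-0.03  0.11  0.05]
turn units [0.05 0.03 0.  ] or [ -0.05   0.08 -45.  ]
```

```bash

python3 -m creep '[{"slide":[0,0,0.08],"angular":[0.05,0.03,0]},{"slide":[0,0,0],"angular":[0,0,0]},{"slide":[0,0,0],"angular":[0,0,0]}]'
python3 plan.py .523 -.326 .1870 6.6
```

```text
time: 7.63
tool_pos: [0.5262, -0.3264, 0.1864]
tcp_rot: [2.089, 2.345, 0.0]
wrist_force: [-0.2, -0.7, 1.4]
width: 0.516
pos [ 0.5262 -0.3264  0.1864] t 7.63 w 0.516 F [-0.2 -0.7  1.4] q6 -0.71
slide units(now axes) [ 0.03 -0.12 -0.02] (goal axes) [ 0.03 -0.12 -0.02] goal2 [-0.03  0.12 -0.02]
turn units [0.01 0.01 0.  ] or [-2.0e-02  2.0e-02 -4.5e+01]
```

```bash

python3 -m creep '[{"slide":[0,0,0],"angular":[0,0,0]},{"slide":[0,0,0],"angular":[0,0,0]},{"slide":[0,0,0],"angular":[0,0,0]},{"slide":[0,0,0],"angular":[0,0,0]},{"slide":[0,0,-0.3],"angular":[0,0,0]}]' -0.6
python3 -m creep '[{"slide":[0,0,-0.6],"angular":[0,0,0]},{"slide":[0,0,-1],"angular":[0,0,0]},{"slide":[0,0,-1],"angular":[0,0,0]},{"slide":[0,0,-1],"angular":[0,0,0]},{"slide":[0,0,-0.5],"angular":[0,0,0]}]'
python3 plan.py .536 -.043 .30 6.6
```

```text
time: 8.05
tool_pos: [0.5249, -0.3256, 0.1919]
tcp_rot: [-2.087, -2.343, 0.001]
wrist_force: [-0.0, -0.1, 0.1]
width: 0.8
time: 8.47
tool_pos: [0.5268, -0.3268, 0.3002]
tcp_rot: [2.086, 2.342, 0.001]
wrist_force: [1.2, -0.8, 1.0]
width: 0.8
pos [ 0.5268 -0.3268  0.3002] t 8.47 w 0.8 F [ 1.2 -0.8  1. ] q6 -0.71
slide units(now axes) [11.23  1.68 -0.03] (goal axes) [1.123e+01 1.670e+00 1.000e-02] goal2 [-1.123e+01 -1.670e+00  1.000e-02]
turn units [0.06 0.05 0.01] or [ -0.08   0.09 -44.99]
```

```bash

python3 -m creep '[{"slide":[0.9,0.15,0],"angular":[0.05,0.05,0]},{"slide":[1,0.15,0],"angular":[0,0,0]},{"slide":[1,0.15,0],"angular":[0,0,0]},{"slide":[1,0.15,0],"angular":[0,0,0]},{"slide":[1,0.15,0],"angular":[0,0,0]}]'>/dev/null
python3 -m creep '[{"slide":[1,0.15,0],"angular":[0,0,0]},{"slide":[1,0.15,0],"angular":[0,0,0]},{"slide":[1,0.15,0],"angular":[0,0,0]},{"slide":[1,0.15,0],"angular":[0,0,0]},{"slide":[1,0.15,0],"angular":[0,0,0]}]'>/dev/null
python3 -m creep '[{"slide":[1,0.15,0],"angular":[0,0,0]},{"slide":[0.32,0.05,0.4],"angular":[0,0,0]},{"slide":[0,0,0.6],"angular":[0,0,0]},{"slide":[0,0,0],"angular":[0,0,0]}]'
python3 - <<'E'
from h import *
im,d,m=cam('top'); W=cloud(d,m); z=W[...,2]
cv2.imwrite('pics/t5.png',cv2.resize(im[100:290,180:440][...,::-1],(800,585),interpolation=cv2.INTER_CUBIC))
reg=np.zeros(z.shape,bool); reg[165:215,210:305]=1
mk=reg&(z>.055)&(z<.072)
n,l,s,c=cv2.connectedComponentsWithStats(mk.astype(np.uint8))
for i in range(1,n):
    if s[i,4]>40: print(s[i],rect(l==i,W))
reg[:]=0; reg[170:245,320:405]=1
mk=reg&(z>.032)&(z<.05)
print(rect(mk,W))
E
python3 plan.py .536 -.043 .20 6.6
```

```text
time: 9.63
tool_pos: [0.534, -0.0419, 0.2686]
tcp_rot: [-2.082, -2.341, 0.006]
wrist_force: [-1.1, 0.1, -0.4]
width: 0.804
[231 181  20  17 266] ((522.4002075195312, 69.09900665283203), (45.431243896484375, 61.740997314453125), 6.6046576499938965)
[259 180  10  15 113] ((529.42724609375, -0.9991283416748047), (27.72026824951172, 44.20619201660156), 89.72867584228516)
((480.1839904785156, -264.5101318359375), (90.72787475585938, 276.8831481933594), 35.14500427246094)
pos [ 0.5344 -0.0424  0.2696] t 9.68 w 0.8 F [-0.2  0.4 -0.4] q6 -0.24
slide units(now axes) [-0.04  0.08  2.78] (goal axes) [-0.03  0.06  2.78] goal2 [ 0.03 -0.06  2.78]
turn units [-0.11 -0.06  0.02] or [  0.09  -0.18 -44.98]
```

View pics/t5.png

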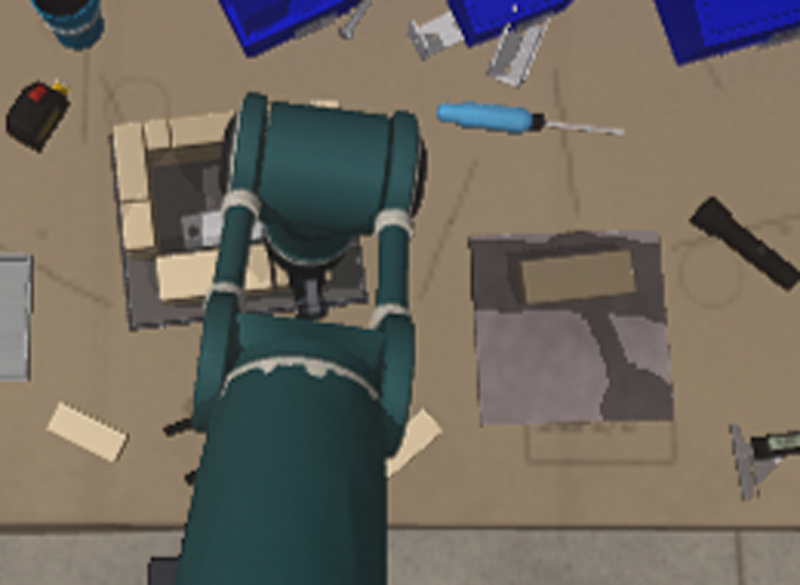

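The split lies squarely on the board at (575,280), clear of the near half. I'll go down on the half brick.

```bash

python3 -m creep '[{"slide":[0,0.06,0.7],"angular":[-0.1,-0.05,0]},{"slide":[0,0,0.8],"angular":[0,0,0]},{"slide":[0,0,0.7],"angular":[0,0,0]},{"slide":[0,0,0.4],"angular":[0,0,0]},{"slide":[0,0,0.1],"angular":[0,0,0]}]'
python3 -m creep '[{"slide":[0,0,0],"angular":[0,0,0]},{"slide":[0,0,0],"angular":[0,0,0]}]'
python3 plan.py .536 -.043 .20 6.6
python3 - <<'E'
from h import *
im,d,m=cam('side'); cv2.imwrite('pics/s6.png',cv2.resize(im[150:260,200:360][...,::-1],(800,550),interpolation=cv2.INTER_CUBIC))
E
```

```text
time: 10.1
tool_pos: [0.5362, -0.043, 0.2023]
tcp_rot: [-2.09, -2.344, -0.001]
wrist_force: [-1.0, -0.5, -0.8]
width: 0.801
time: 10.27
tool_pos: [0.5378, -0.0428, 0.205]
tcp_rot: [2.088, 2.343, 0.005]
wrist_force: [0.0, -0.0, -0.1]
width: 0.802
pos [ 0.5378 -0.0428  0.205 ] t 10.27 w 0.802 F [ 0.  -0.  -0.1] q6 -0.24
slide units(now axes) [-0.   -0.07  0.2 ] (goal axes) [-0.   -0.07  0.2 ] goal2 [0.   0.07 0.2 ]
turn units [ 0.06  0.   -0.  ] or [ 1.0e-02 -1.0e-01  4.5e+01]
```

View pics/s6.png

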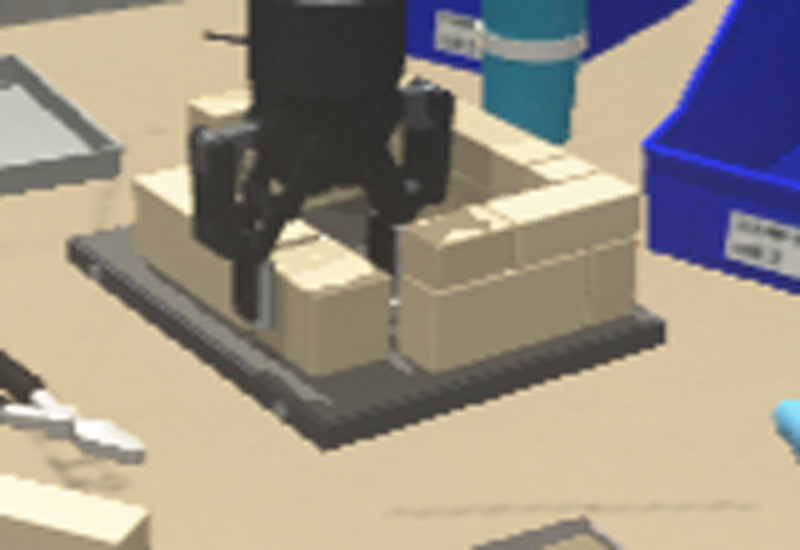

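The jaws straddle the half brick, with fingertips at (255,320) and (385,265). I'll go 4 mm lower and close.

```bash

python3 -m creep '[{"slide":[0,-0.05,0.15],"angular":[0.05,0,0]},{"slide":[0,0,0],"angular":[0,0,0]},{"slide":[0,0,0],"angular":[0,0,0]}]'
python3 -m creep '[{"slide":[0,0,0],"angular":[0,0,0]},{"slide":[0,0,0],"angular":[0,0,0]},{"slide":[0,0,0],"angular":[0,0,0]},{"slide":[0,0,0],"angular":[0,0,0]},{"slide":[0,0,0],"angular":[0,0,0]}]' 1 30
python3 plan.py .536 -.043 .20 6.6
python3 - <<'E'
from h import *
im,d,m=cam('side'); cv2.imwrite('pics/s7.png',cv2.resize(im[150:260,200:360][...,::-1],(800,550),interpolation=cv2.INTER_CUBIC))
E
```

```text
time: 10.57
tool_pos: [0.536, -0.0425, 0.2008]
tcp_rot: [2.089, 2.346, 0.0]
wrist_force: [-0.1, 0.4, -0.7]
width: 0.8
time: 10.98
tool_pos: [0.5363, -0.0425, 0.2009]
tcp_rot: [2.089, 2.345, 0.001]
wrist_force: [-0.4, 1.3, 2.6]
width: 0.517
pos [ 0.5363 -0.0425  0.2009] t 10.98 w 0.517 F [-0.4  1.3  2.6] q6 -0.24
slide units(now axes) [-0.02 -0.01  0.04] (goal axes) [-0.02 -0.01  0.04] goal2 [0.02 0.01 0.04]
turn units [0.01 0.   0.  ] or [-0.0e+00  2.0e-02 -4.5e+01]
```

View pics/s7.png

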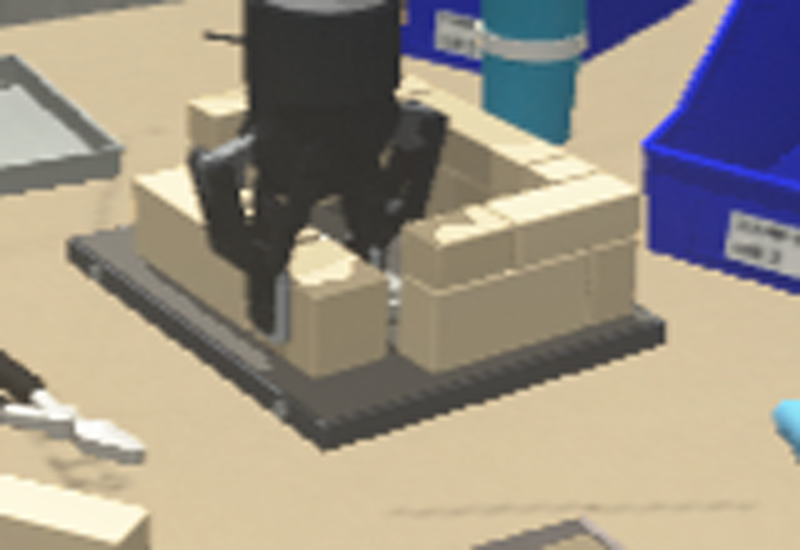

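```bash

python3 -m creep '[{"slide":[0,0,-0.5],"angular":[0,0,0]},{"slide":[0,0,-1],"angular":[0,0,0]},{"slide":[0,0,-1],"angular":[0,0,0]},{"slide":[0,0,-1],"angular":[0,0,0]},{"slide":[0,0,-0.3],"angular":[0,0,0]}]'
python3 plan.py .430 -.265 .29 6.6
python3 - <<'E'
from h import *
im,d,m=cam('side'); cv2.imwrite('pics/s8.png',cv2.resize(im[120:290,150:400][...,::-1],(800,544),interpolation=cv2.INTER_CUBIC))
E
```

```text
time: 11.45
tool_pos: [0.5374, -0.0427, 0.3]
tcp_rot: [2.086, 2.342, 0.006]
wrist_force: [1.3, -0.2, 1.1]
width: 0.525
pos [ 0.5374 -0.0427  0.3   ] t 11.45 w 0.525 F [ 1.3 -0.2  1.1] q6 -0.24
slide units(now axes) [-8.34 -5.29  0.38] (goal axes) [-8.34 -5.29  0.4 ] goal2 [8.34 5.29 0.4 ]
turn units [0.09 0.02 0.01] or [-4.000e-02  1.400e-01 -4.499e+01]
```

View pics/s8.png

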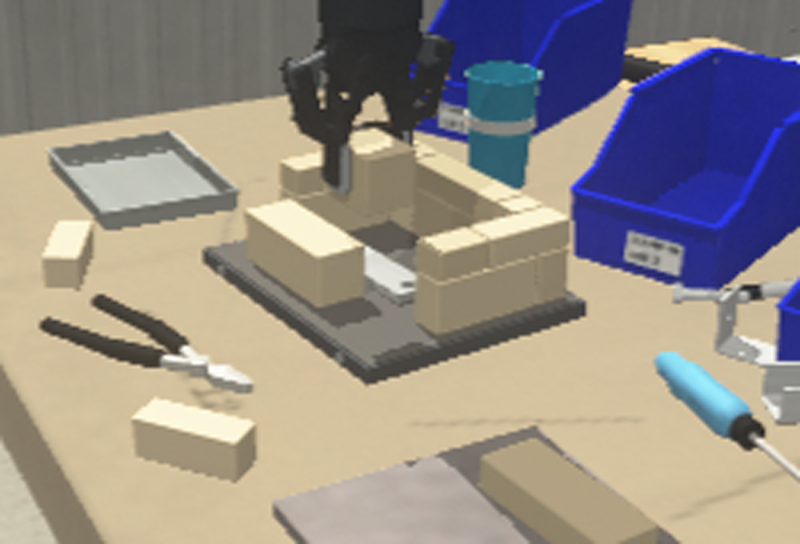

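The half is held level at (370,170), the long is unmoved, and the plate is visible at (390,275). Carry it to the board.

```bash

python3 -m creep '[{"slide":[-0.6,-0.4,0],"angular":[0,0,0]},{"slide":[-1,-0.63,0],"angular":[0,0,0]},{"slide":[-1,-0.63,0],"angular":[0,0,0]},{"slide":[-1,-0.63,0],"angular":[0,0,0]},{"slide":[-1,-0.63,0],"angular":[0,0,0]}]'>/dev/null
python3 -m creep '[{"slide":[-1,-0.63,0],"angular":[0,0,0]},{"slide":[-1,-0.63,0],"angular":[0,0,0]},{"slide":[-1,-0.63,0.3],"angular":[0,0,0]},{"slide":[-0.74,-0.47,0.5],"angular":[0,0,0]},{"slide":[0,0,0.5],"angular":[0,0,0]}]'>/dev/null
python3 -m creep '[{"slide":[0,0,0.4],"angular":[0,0,0]},{"slide":[0,0,0],"angular":[0,0,0]}]'>/dev/null
python3 plan.py .430 -.265 .195 6.6
```

```text
pos [ 0.4271 -0.2639  0.2494] t 12.5 w 0.523 F [-0.  -0.2 -0.8] q6 -0.72
slide units(now axes) [-0.07  0.12  2.17] (goal axes) [-0.06  0.11  2.18] goal2 [ 0.06 -0.11  2.18]
turn units [-0.07 -0.07 -0.01] or [-0.1   0.11 44.99]
```

```bash

python3 -m creep '[{"slide":[-0.05,0.05,0.7],"angular":[0,0,0]},{"slide":[0,0,0.6],"angular":[0,0,0]},{"slide":[0,0,0.4],"angular":[0,0,0]},{"slide":[0,0,0.2],"angular":[0,0,0]},{"slide":[0,0,0],"angular":[0,0,0]}]'>/dev/null
python3 -m creep '[{"slide":[0,0,0],"angular":[0,0,0]},{"slide":[0,0,0],"angular":[0,0,0]}]'>/dev/null
python3 plan.py .430 -.265 .195 6.6
```

```text
pos [ 0.4308 -0.266   0.2063] t 13.08 w 0.52 F [ 1.  -0.6 -1. ] q6 -0.72
slide units(now axes) [ 0.04 -0.03  0.45] (goal axes) [ 0.04 -0.03  0.45] goal2 [-0.04  0.03  0.45]
turn units [0.01 0.01 0.01] or [-2.000e-02  2.000e-02 -4.499e+01]
```

```bash

python3 -m creep '[{"slide":[0,0,0.2],"angular":[0,0,0]},{"slide":[0,0,0.15],"angular":[0,0,0]},{"slide":[0,0,0.05],"angular":[0,0,0]},{"slide":[0,0,0],"angular":[0,0,0]},{"slide":[0,0,0],"angular":[0,0,0]}]'>/dev/null
python3 plan.py .430 -.265 .195 6.6
```

```text
pos [ 0.4302 -0.2659  0.1954] t 13.5 w 0.519 F [-0.1  0.2 -0.5] q6 -0.72
slide units(now axes) [ 0.04 -0.    0.01] (goal axes) [ 0.04 -0.    0.01] goal2 [-0.04  0.    0.01]
turn units [-0. -0.  0.] or [ 0.0e+00 -1.0e-02 -4.5e+01]
```

```bash

python3 -m creep '[{"slide":[0,0,0.06],"angular":[0,0,0]},{"slide":[0,0,0],"angular":[0,0,0]},{"slide":[0,0,0],"angular":[0,0,0]}]'
python3 plan.py .430 -.265 .195 6.6
```

```text
time: 13.75
tool_pos: [0.4305, -0.2661, 0.1949]
tcp_rot: [2.089, 2.346, 0.0]
wrist_force: [-1.9, 0.8, 5.1]
width: 0.522
pos [ 0.4305 -0.2661  0.1949] t 13.75 w 0.522 F [-1.9  0.8  5.1] q6 -0.72
slide units(now axes) [ 0.05 -0.01 -0.01] (goal axes) [ 0.05 -0.01 -0.01] goal2 [-0.05  0.01 -0.01]
turn units [0. 0. 0.] or [ -0.   0. -45.]
```

Contact. I'll release, rise, and move to the long brick.

```bash

python3 -m creep '[{"slide":[0,0,0],"angular":[0,0,0]},{"slide":[0,0,0],"angular":[0,0,0]},{"slide":[0,0,0],"angular":[0,0,0]},{"slide":[0,0,0],"angular":[0,0,0]},{"slide":[0,0,-0.3],"angular":[0,0,0]}]' -0.6 >/dev/null
python3 -m creep '[{"slide":[0,0,-0.6],"angular":[0,0,0]},{"slide":[0,0,-1],"angular":[0,0,0]},{"slide":[0,0,-1],"angular":[0,0,0]},{"slide":[0,0,-1],"angular":[0,0,0]},{"slide":[0,0,-0.3],"angular":[0,0,0]}]'
python3 plan.py .5255 .0446 .295 6.6
```

```text
time: 14.58
tool_pos: [0.4317, -0.2669, 0.3037]
tcp_rot: [2.085, 2.341, 0.001]
wrist_force: [0.5, 0.0, 0.8]
width: 0.795
pos [ 0.4317 -0.2669  0.3037] t 14.58 w 0.795 F [0.5 0.  0.8] q6 -0.72
slide units(now axes) [11.94  5.16  0.32] (goal axes) [11.94  5.16  0.35] goal2 [-11.94  -5.16   0.35]
turn units [0.08 0.07 0.  ] or [ -0.11   0.12 -45.  ]
```

```bash

python3 -m creep '[{"slide":[0.94,0.4,0],"angular":[0,0,0]},{"slide":[1,0.43,0],"angular":[0,0,0]},{"slide":[1,0.43,0],"angular":[0,0,0]},{"slide":[1,0.43,0],"angular":[0,0,0]},{"slide":[1,0.43,0],"angular":[0,0,0]}]'>/dev/null
python3 -m creep '[{"slide":[1,0.43,0],"angular":[0,0,0]},{"slide":[1,0.43,0],"angular":[0,0,0]},{"slide":[1,0.43,0],"angular":[0,0,0]},{"slide":[1,0.43,0],"angular":[0,0,0]},{"slide":[1,0.43,0],"angular":[0,0,0]}]'>/dev/null
python3 -m creep '[{"slide":[1,0.43,0],"angular":[0,0,0]},{"slide":[1,0.43,0.4],"angular":[0,0,0]},{"slide":[0,0,0.7],"angular":[0,0,0]},{"slide":[0,0,0],"angular":[0,0,0]},{"slide":[0,0,0],"angular":[0,0,0]}]'
python3 plan.py .5255 .0446 .20 6.6
```

```text
time: 15.83
tool_pos: [0.5223, 0.0456, 0.27]
tcp_rot: [-2.087, -2.345, 0.005]
wrist_force: [0.6, -0.0, 0.5]
width: 0.8
pos [0.5223 0.0456 0.27  ] t 15.83 w 0.8 F [ 0.6 -0.   0.5] q6 -0.08
slide units(now axes) [-0.05  0.13  2.8 ] (goal axes) [-0.05  0.12  2.8 ] goal2 [ 0.05 -0.12  2.8 ]
turn units [-0.06 -0.    0.02] or [  0.    -0.09 -44.98]
```

```bash

python3 -m creep '[{"slide":[-0.05,0.12,0.7],"angular":[0,0,0]},{"slide":[0,0,0.8],"angular":[0,0,0]},{"slide":[0,0,0.7],"angular":[0,0,0]},{"slide":[0,0,0.4],"angular":[0,0,0]},{"slide":[0,0,0.1],"angular":[0,0,0]}]' >/dev/null
python3 -m creep '[{"slide":[0,0,0],"angular":[0,0,0]},{"slide":[0,0,0],"angular":[0,0,0]},{"slide":[0,0,0],"angular":[0,0,0]}]' >/dev/null
python3 plan.py .5255 .0446 .20 6.6
python3 - <<'E'
from h import *
im,d,m=cam('side'); cv2.imwrite('pics/s9.png',cv2.resize(im[150:260,200:360][...,::-1],(800,550),interpolation=cv2.INTER_CUBIC))
E
```

```text
pos [0.5272 0.0443 0.2053] t 16.5 w 0.801 F [-0.6  0.3  0.6] q6 -0.08
slide units(now axes) [ 0.02 -0.07  0.21] (goal axes) [ 0.02 -0.07  0.21] goal2 [-0.02  0.07  0.21]
turn units [ 0.03  0.   -0.  ] or [ 0.   -0.05 45.  ]
```

View pics/s9.png

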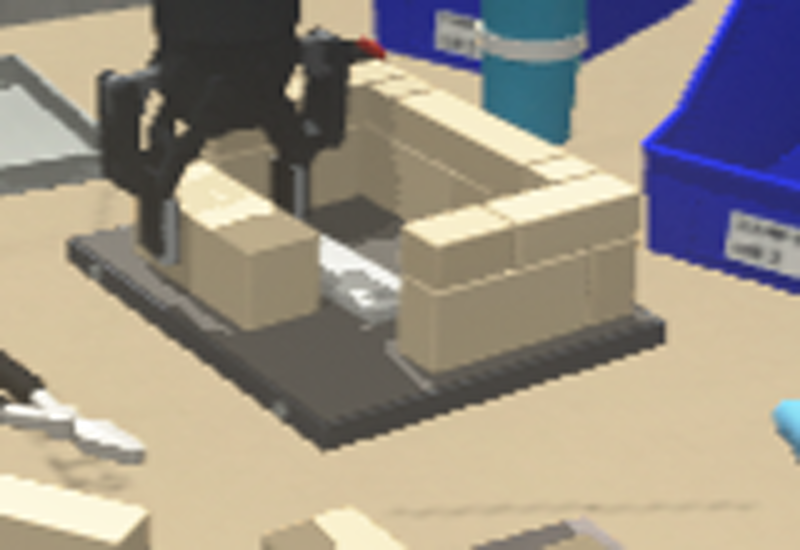

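The jaws straddle the long brick at (165,250) and (298,200). Lower and close.

```bash

python3 -m creep '[{"slide":[0,-0.06,0.18],"angular":[0.03,0,0]},{"slide":[0,0,0],"angular":[0,0,0]},{"slide":[0,0,0],"angular":[0,0,0]}]' >/dev/null
python3 -m creep '[{"slide":[0,0,0],"angular":[0,0,0]},{"slide":[0,0,0],"angular":[0,0,0]},{"slide":[0,0,0],"angular":[0,0,0]},{"slide":[0,0,0],"angular":[0,0,0]},{"slide":[0,0,0],"angular":[0,0,0]}]' 1 40
python3 plan.py .5255 .0446 .20 6.6
python3 -m creep '[{"slide":[0,0,-0.5],"angular":[0,0,0]},{"slide":[0,0,-1],"angular":[0,0,0]},{"slide":[0,0,-1],"angular":[0,0,0]},{"slide":[0,0,-1],"angular":[0,0,0]},{"slide":[0,0,-0.3],"angular":[0,0,0]}]'
python3 plan.py .430 -.361 .29 6.6
python3 - <<'E'
from h import *
im,d,m=cam('side'); cv2.imwrite('pics/s10.png',cv2.resize(im[120:290,150:400][...,::-1],(800,544),interpolation=cv2.INTER_CUBIC))
E
```

```text
time: 17.22
tool_pos: [0.5252, 0.0443, 0.1998]
tcp_rot: [-2.089, -2.345, 0.001]
wrist_force: [1.8, 0.4, 1.7]
width: 0.522
pos [0.5252 0.0443 0.1998] t 17.22 w 0.522 F [1.8 0.4 1.7] q6 -0.08
slide units(now axes) [ 0.01  0.01 -0.01] (goal axes) [ 0.01  0.01 -0.01] goal2 [-0.01 -0.01 -0.01]
turn units [-0.02  0.    0.01] or [-0.000e+00 -3.000e-02 -4.499e+01]
time: 17.63
tool_pos: [0.5264, 0.0444, 0.2989]
tcp_rot: [2.087, 2.344, 0.004]
wrist_force: [1.0, -0.9, -0.6]
width: 0.525
pos [0.5264 0.0444 0.2989] t 17.63 w 0.525 F [ 1.  -0.9 -0.6] q6 -0.08
slide units(now axes) [-15.66  -5.7    0.34] (goal axes) [-15.66  -5.69   0.36] goal2 [15.66  5.69  0.36]
turn units [0.06 0.01 0.01] or [-1.000e-02  9.000e-02 -4.499e+01]
```

View pics/s10.png

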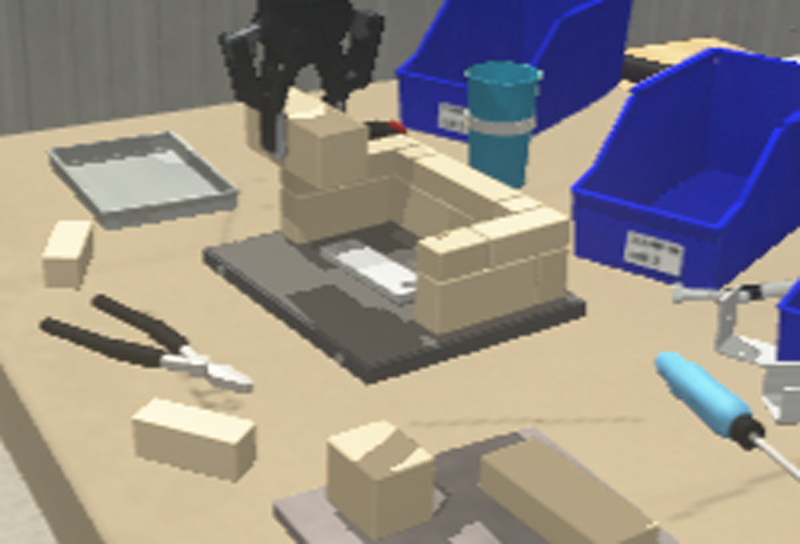

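The long is held level, and the split and half sit well on the board. Carry.

```bash

python3 -m creep '[{"slide":[-0.66,-0.24,0],"angular":[0,0,0]},{"slide":[-1,-0.36,0],"angular":[0,0,0]},{"slide":[-1,-0.36,0],"angular":[0,0,0]},{"slide":[-1,-0.36,0],"angular":[0,0,0]},{"slide":[-1,-0.36,0],"angular":[0,0,0]}]'>/dev/null
python3 -m creep '[{"slide":[-1,-0.36,0],"angular":[0,0,0]},{"slide":[-1,-0.36,0],"angular":[0,0,0]},{"slide":[-1,-0.37,0],"angular":[0,0,0]},{"slide":[-1,-0.37,0],"angular":[0,0,0]},{"slide":[-1,-0.37,0],"angular":[0,0,0]}]'>/dev/null
python3 -m creep '[{"slide":[-1,-0.37,0],"angular":[0,0,0]},{"slide":[-1,-0.37,0],"angular":[0,0,0]},{"slide":[-1,-0.37,0],"angular":[0,0,0]},{"slide":[-1,-0.37,0],"angular":[0,0,0]},{"slide":[-1,-0.37,0],"angular":[0,0,0]}]' >/dev/null
python3 -m creep '[{"slide":[-1,-0.37,0],"angular":[0,0,0]},{"slide":[0,0,0.4],"angular":[0,0,0]},{"slide":[0,0,0.4],"angular":[0,0,0]},{"slide":[0,0,0],"angular":[0,0,0]},{"slide":[0,0,0],"angular":[0,0,0]}]' >/dev/null
python3 plan.py .430 -.361 .1938 6.6
```

```text
pos [ 0.4271 -0.3595  0.2723] t 19.35 w 0.525 F [-0.6 -0.6 -1.5] q6 -0.86
slide units(now axes) [-0.09  0.12  3.14] (goal axes) [-0.07  0.11  3.14] goal2 [ 0.07 -0.11  3.14]
turn units [-0.08 -0.06  0.01] or [  0.09  -0.12 -44.99]
```

```bash

python3 -m creep '[{"slide":[-0.05,0.05,0.7],"angular":[0,0,0]},{"slide":[0,0,0.8],"angular":[0,0,0]},{"slide":[0,0,0.7],"angular":[0,0,0]},{"slide":[0,0,0.3],"angular":[0,0,0]},{"slide":[0,0,0.1],"angular":[0,0,0]}]' >/dev/null
python3 -m creep '[{"slide":[0,0,0],"angular":[0,0,0]},{"slide":[0,0,0],"angular":[0,0,0]},{"slide":[0,0,0],"angular":[0,0,0]}]' >/dev/null
python3 plan.py .430 -.361 .1938 6.6
python3 - <<'E'
from h import *
im,d,m=cam('side'); cv2.imwrite('pics/s11.png',cv2.resize(im[200:370,200:450][...,::-1],(800,544),interpolation=cv2.INTER_CUBIC))
E
```

```text
pos [ 0.4298 -0.3625  0.2111] t 20.02 w 0.518 F [-0.1 -0.9 -1.3] q6 -0.86
slide units(now axes) [0.06 0.01 0.69] (goal axes) [0.06 0.01 0.69] goal2 [-0.06 -0.01  0.69]
turn units [-0.01  0.03  0.01] or [-4.000e-02 -1.000e-02 -4.499e+01]
```

View pics/s11.png

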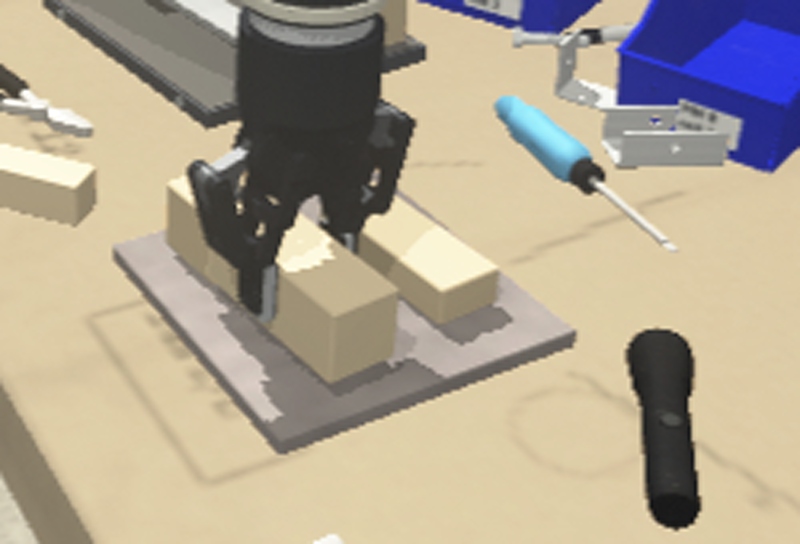

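It is about 17 mm over the board, with room on all sides. I'll lower it, then release with a smaller opening.

```bash

python3 -m creep '[{"slide":[0,0,0.3],"angular":[0,0,0]},{"slide":[0,0,0.2],"angular":[0,0,0]},{"slide":[0,0,0.15],"angular":[0,0,0]},{"slide":[0,0,0],"angular":[0,0,0]},{"slide":[0,0,0],"angular":[0,0,0]}]'>/dev/null
python3 plan.py .430 -.361 .1938 6.6
python3 -m creep '[{"slide":[0,0,0.08],"angular":[0,0,0]},{"slide":[0,0,0],"angular":[0,0,0]},{"slide":[0,0,0],"angular":[0,0,0]}]' >/dev/null
python3 plan.py .430 -.361 .1938 6.6
```

```text
pos [ 0.4291 -0.3623  0.1937] t 20.48 w 0.523 F [-1.6  0.6  3.1] q6 -0.86
slide units(now axes) [ 0.05  0.04 -0.  ] (goal axes) [ 0.05  0.04 -0.  ] goal2 [-0.05 -0.04 -0.  ]
turn units [-0.03 -0.    0.  ] or [  0.    -0.05 -45.  ]
pos [ 0.4292 -0.3624  0.1937] t 20.73 w 0.526 F [-6.1  5.7 17.5] q6 -0.86
slide units(now axes) [ 0.05  0.04 -0.01] (goal axes) [ 0.05  0.04 -0.01] goal2 [-0.05 -0.04 -0.01]
turn units [-0.04 -0.    0.01] or [ 1.000e-02 -6.000e-02 -4.499e+01]
```

```bash

python3 -m creep '[{"slide":[0,0,-0.07],"angular":[0,0,0]},{"slide":[0,0,0],"angular":[0,0,0]}]' >/dev/null
python3 -m creep '[{"slide":[0,0,0],"angular":[0,0,0]},{"slide":[0,0,0],"angular":[0,0,0]},{"slide":[0,0,0],"angular":[0,0,0]},{"slide":[0,0,0],"angular":[0,0,0]},{"slide":[0,0,-0.3],"angular":[0,0,0]}]' -0.4 >/dev/null
python3 -m creep '[{"slide":[0,0,-0.6],"angular":[0,0,0]},{"slide":[0,0,-1],"angular":[0,0,0]},{"slide":[0,0,-1],"angular":[0,0,0]},{"slide":[0,0,-1],"angular":[0,0,0]},{"slide":[0,0,-0.3],"angular":[0,0,0]}]' >/dev/null
python3 plan.py .55 .03 .29 6.6
```

```text
pos [ 0.4306 -0.3633  0.3032] t 21.73 w 0.699 F [ 1.4 -0.3  0.7] q6 -0.86
slide units(now axes) [15.08  6.56  0.46] (goal axes) [15.08  6.55  0.53] goal2 [-15.08  -6.55   0.53]
turn units [0.04 0.08 0.  ] or [ -0.12   0.06 -45.  ]
```

```bash

python3 -m creep '[{"slide":[0.6,0.26,0],"angular":[0,0.05,0]},{"slide":[1,0.43,0],"angular":[0,0,0]},{"slide":[1,0.43,0],"angular":[0,0,0]},{"slide":[1,0.43,0],"angular":[0,0,0]},{"slide":[1,0.43,0],"angular":[0,0,0]}]'>/dev/null
python3 plan.py .55 .03 .29 6.6
python3 - <<'E'
from h import *
im,d,m=cam('top'); W=cloud(d,m); z=W[...,2]
cv2.imwrite('pics/t12.png',cv2.resize(im[100:290,180:440][...,::-1],(800,585),interpolation=cv2.INTER_CUBIC))
hsv=cv2.cvtColor(im,cv2.COLOR_RGB2HSV); g=im.max(-1)
reg=np.zeros(z.shape,bool); reg[150:200,228:292]=1
mk=reg&(hsv[...,1]<40)&(g>95)
n,l,s,c=cv2.connectedComponentsWithStats(mk.astype(np.uint8))
for i in range(1,n):
    if s[i,4]>40:
        v,u=np.where(l==i); P=raymap(m,.026,u,v); print(s[i],cv2.minAreaRect((P[:,:2]*1000).astype(np.float32)),np.nanmedian(z[l==i]))
M=np.array(m['camera_from_world']); f,cx,cy=K(m)
Y,X=np.meshgrid(np.arange(.12,-.08,-.00025),np.arange(.62,.48,-.00025)); P=np.stack([X,Y,0*X+.026,0*X+1],-1)@M.T
o=cv2.remap(im,(P[...,0]/P[...,2]*f+cx).astype(np.float32),(P[...,1]/P[...,2]*f+cy).astype(np.float32),cv2.INTER_CUBIC)
cv2.imwrite('pics/o12.png',o[...,::-1])
E
```

```text
pos [ 0.4652 -0.2411  0.2982] t 22.15 w 0.7 F [-0.1  0.1 -0.8] q6 -0.64
slide units(now axes) [10.38  4.61  0.36] (goal axes) [10.38  4.62  0.33] goal2 [-10.38  -4.62   0.33]
turn units [-0.03 -0.05 -0.  ] or [-0.08  0.05 45.  ]
[245 164  29  16 329] ((584.2119140625, 14.692047119140625), (38.89448928833008, 93.2666244506836), 8.754281044006348) 0.02706990414213495
[228 185  20  15 153] ((519.14404296875, 81.82363891601562), (45.11761474609375, 60.6580696105957), 0.10035204142332077) 0.018890467676671685
```

View pics/t12.png

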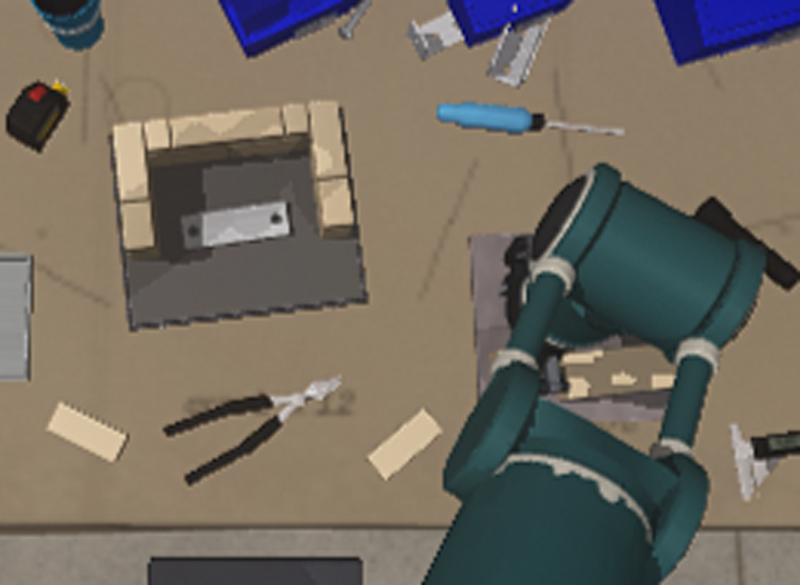

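View pics/o12.png

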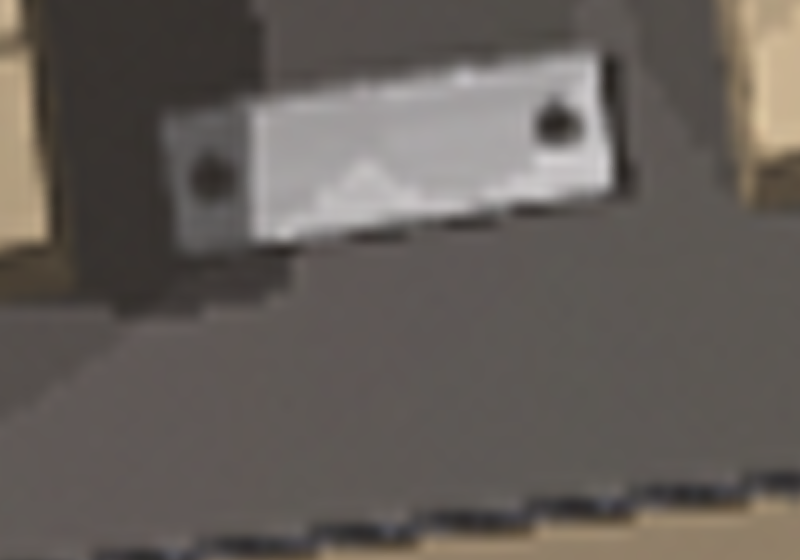

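The board is clear except for the three bricks, and the hearth is open. The plate centre is (0.582, 0.0235), yaw 8.6°, size 110 × 36 ✓. Next I approach it.

```bash
python3 plan.py .5823 .0235 .27 8.6
python3 -m creep '[{"slide":[1,0.55,0],"angular":[0,0,0]},{"slide":[1,0.55,0],"angular":[0,0,0]},{"slide":[1,0.55,0],"angular":[0,0,0]},{"slide":[1,0.55,0],"angular":[0,0,0]},{"slide":[1,0.55,0],"angular":[0,0,0]}]' -0.3>/dev/null
python3 -m creep '[{"slide":[1,0.55,0],"angular":[0,0,0]},{"slide":[1,0.55,0],"angular":[0,0,0]},{"slide":[1,0.55,0],"angular":[0,0,0]},{"slide":[1,0.55,0],"angular":[0,0,0]},{"slide":[1,0.55,0],"angular":[0,0,0]}]' >/dev/null
python3 -m creep '[{"slide":[0,0,0.3],"angular":[0,0,-0.5]},{"slide":[0,0,0.5],"angular":[0,0,0]},{"slide":[0,0,0],"angular":[0,0,0]},{"slide":[0,0,0],"angular":[0,0,0]}]' >/dev/null
python3 plan.py .5823 .0235 .22 8.6
```

```text
pos [ 0.4659 -0.2375  0.2979] t 22.2 w 0.7 F [-0.   2.3 -0.5] q6 -0.64
slide units(now axes) [9.82 5.84 1.18] (goal axes) [9.63 6.17 1.12] goal2 [-9.63 -6.17  1.12]
turn units [-0.03 -0.11 -0.49] or [-1.700e-01  4.000e-02  4.451e+01]
pos [0.5718 0.0215 0.2772] t 23.37 w 0.653 F [-0.1 -0.9  0.6] q6 -0.16
slide units(now axes) [0.01 0.44 2.28] (goal axes) [0.02 0.43 2.29] goal2 [-0.02 -0.43  2.29]
turn units [-0.09 -0.06 -0.01] or [-0.09  0.14 44.99]
```

```bash

python3 -m creep '[{"slide":[0,0.4,0.4],"angular":[-0.05,-0.03,0]},{"slide":[0,0,0.7],"angular":[0,0,0]},{"slide":[0,0,0.7],"angular":[0,0,0]},{"slide":[0,0,0.3],"angular":[0,0,0]},{"slide":[0,0,0],"angular":[0,0,0]}]' >/dev/null
python3 -m creep '[{"slide":[0,0,0],"angular":[0,0,0]},{"slide":[0,0,0],"angular":[0,0,0]},{"slide":[0,0,0],"angular":[0,0,0]}]' >/dev/null
python3 plan.py .5823 .0235 .191 8.6
python3 - <<'E'
from h import *
im,d,m=cam('side'); cv2.imwrite('pics/s13.png',cv2.resize(im[150:260,200:360][...,::-1],(800,550),interpolation=cv2.INTER_CUBIC))
E
```

```text
pos [0.5835 0.0234 0.2279] t 24.03 w 0.652 F [ 0.8  0.4 -0.8] q6 -0.15
slide units(now axes) [ 0.01 -0.05  1.48] (goal axes) [ 0.01 -0.05  1.48] goal2 [-0.01  0.05  1.48]
turn units [ 0.05 -0.02 -0.  ] or [-2.0e-02 -8.0e-02  4.5e+01]
```

View pics/s13.png

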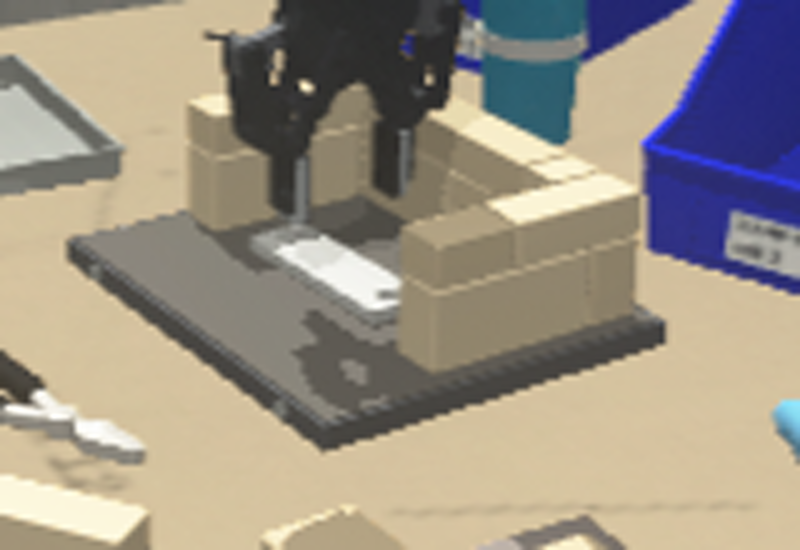

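The fingers straddle the plate (tips at (290,215) and (395,190)). Descend.

```bash

python3 -m creep '[{"slide":[0,-0.05,0.5],"angular":[0.03,0,0]},{"slide":[0,0,0.5],"angular":[0,0,0]},{"slide":[0,0,0.3],"angular":[0,0,0]},{"slide":[0,0,0],"angular":[0,0,0]},{"slide":[0,0,0],"angular":[0,0,0]}]' >/dev/null
python3 plan.py .5823 .0235 .191 8.6
python3 -m creep '[{"slide":[0,0,0.1],"angular":[0,0,0]},{"slide":[0,0,0],"angular":[0,0,0]},{"slide":[0,0,0],"angular":[0,0,0]}]' >/dev/null
python3 plan.py .5823 .0235 .191 8.6
```

```text
pos [0.5808 0.0235 0.1924] t 24.5 w 0.649 F [ 0.9 -0.8  0. ] q6 -0.15
slide units(now axes) [-0.01  0.06  0.06] (goal axes) [-0.01  0.06  0.06] goal2 [ 0.01 -0.06  0.06]
turn units [-0.05 -0.03  0.  ] or [ 4.000e-02 -8.000e-02 -4.499e+01]
pos [0.5819 0.0235 0.1918] t 24.75 w 0.651 F [ 0.3  0.2 -0.3] q6 -0.15
slide units(now axes) [-0.    0.02  0.03] (goal axes) [-0.    0.02  0.03] goal2 [ 0.   -0.02  0.03]
turn units [-0.   -0.02  0.  ] or [ 3.0e-02 -0.0e+00 -4.5e+01]
```

```bash

python3 -m creep '[{"slide":[0,0,0],"angular":[0,0,0]},{"slide":[0,0,0],"angular":[0,0,0]},{"slide":[0,0,0],"angular":[0,0,0]},{"slide":[0,0,0],"angular":[0,0,0]},{"slide":[0,0,0],"angular":[0,0,0]}]' 1 30
python3 plan.py .5823 .0235 .191 8.6
python3 -m creep '[{"slide":[0,0,-0.2],"angular":[0,0,0]},{"slide":[0,0,-0.5],"angular":[0,0,0]},{"slide":[0,0,-0.7],"angular":[0,0,0]},{"slide":[0,0,-0.6],"angular":[0,0,0]},{"slide":[0,0,0],"angular":[0,0,0]}]'
python3 - <<'E'
from h import *
im,d,m=cam('side'); cv2.imwrite('pics/s14.png',cv2.resize(im[150:260,200:360][...,::-1],(800,550),interpolation=cv2.INTER_CUBIC))
E
```

```text
time: 25.17
tool_pos: [0.582, 0.0235, 0.1922]
tcp_rot: [-2.048, -2.382, -0.002]
wrist_force: [-0.0, -0.1, 3.4]
width: 0.399
pos [0.582  0.0235 0.1922] t 25.17 w 0.399 F [-0.  -0.1  3.4] q6 -0.15
slide units(now axes) [-0.    0.01  0.05] (goal axes) [-0.    0.01  0.05] goal2 [ 0.   -0.01  0.05]
turn units [ 0.01 -0.02  0.  ] or [ 3.0e-02  1.0e-02 -4.5e+01]
time: 25.58
tool_pos: [0.5834, 0.0234, 0.2457]
tcp_rot: [2.046, 2.38, 0.007]
wrist_force: [1.1, 0.0, -0.2]
width: 0.396
```

View pics/s14.png

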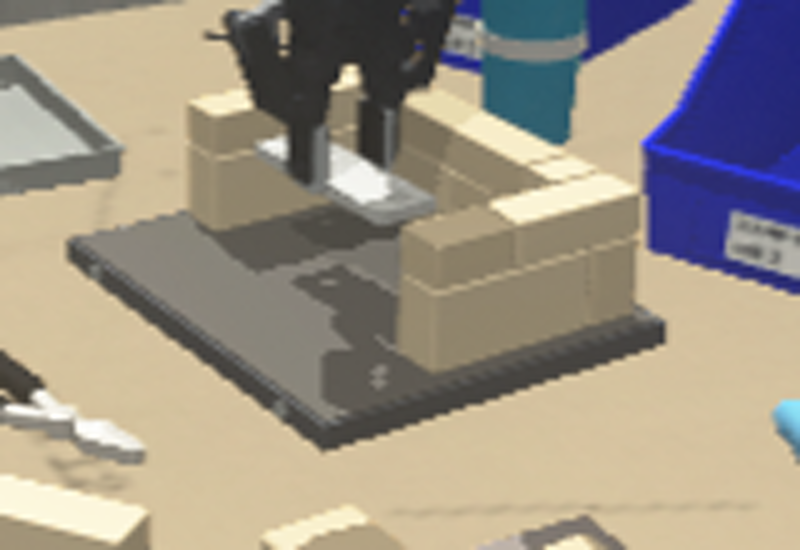

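The plate is held flat and level at (345,180). Lift it and carry it to the tray.

```bash

python3 -m creep '[{"slide":[0,0,-0.8],"angular":[0,0,0]},{"slide":[0,0,-1],"angular":[0,0,0]},{"slide":[0,0,-0.3],"angular":[0,0,0.5]},{"slide":[0,0,0],"angular":[0,0,0.8]},{"slide":[0,0,0],"angular":[0,0,0.85]}]' >/dev/null
python3 plan.py .486 .328 .25 0
```

```text
pos [0.5817 0.0233 0.2944] t 26.05 w 0.396 F [-1.7  0.2 -0.4] q6 -0.0
slide units(now axes) [12.17 -3.86  1.79] (goal axes) [12.19 -3.83  1.78] goal2 [-12.19   3.83   1.78]
turn units [-0.   -0.02 -0.03] or [-3.000e-02  0.000e+00  4.497e+01]
```

```bash

python3 -m creep '[{"slide":[0.6,-0.2,0],"angular":[0,0,0]},{"slide":[1,-0.31,0],"angular":[0,0,0]},{"slide":[1,-0.31,0],"angular":[0,0,0]},{"slide":[1,-0.31,0],"angular":[0,0,0]},{"slide":[1,-0.31,0],"angular":[0,0,0]}]'>/dev/null
python3 -m creep '[{"slide":[1,-0.31,0],"angular":[0,0,0]},{"slide":[1,-0.31,0],"angular":[0,0,0]},{"slide":[1,-0.31,0],"angular":[0,0,0]},{"slide":[1,-0.31,0],"angular":[0,0,0]},{"slide":[1,-0.31,0],"angular":[0,0,0]}]'>/dev/null
python3 -m creep '[{"slide":[1,-0.31,0.2],"angular":[0,0,0]},{"slide":[1,-0.31,0.5],"angular":[0,0,0]},{"slide":[0.5,-0.15,0.7],"angular":[0,0,0]},{"slide":[0,0,0.5],"angular":[0,0,0]},{"slide":[0,0,0],"angular":[0,0,0]}]'>/dev/null
python3 -m creep '[{"slide":[0,0,0],"angular":[0,0,0]},{"slide":[0,0,0],"angular":[0,0,0]}]'>/dev/null
python3 plan.py .486 .328 .1772 0
```

```text
pos [0.488  0.3251 0.2471] t 27.47 w 0.396 F [ 0.3  0.5 -0.9] q6 0.54
slide units(now axes) [ 0.12 -0.08  2.79] (goal axes) [ 0.12 -0.08  2.79] goal2 [-0.12  0.08  2.79]
turn units [-0.01 -0.01 -0.01] or [-2.000e-02  2.000e-02  4.499e+01]
```

```bash

python3 -m creep '[{"slide":[0.1,-0.08,0.5],"angular":[0,0,0]},{"slide":[0,0,0.7],"angular":[0,0,0]},{"slide":[0,0,0.6],"angular":[0,0,0]},{"slide":[0,0,0.3],"angular":[0,0,0]},{"slide":[0,0,0.1],"angular":[0,0,0]}]'>/dev/null
python3 -m creep '[{"slide":[0,0,0],"angular":[0,0,0]},{"slide":[0,0,0],"angular":[0,0,0]},{"slide":[0,0,0],"angular":[0,0,0]}]'>/dev/null
python3 plan.py .486 .328 .1772 0
python3 - <<'E'
from h import *
im,d,m=cam('side'); cv2.imwrite('pics/s15.png',cv2.resize(im[100:210,130:290][...,::-1],(800,550),interpolation=cv2.INTER_CUBIC))
E
```

```text
pos [0.4862 0.3287 0.1931] t 28.13 w 0.399 F [ 0.7  0.3 -0.1] q6 0.55
slide units(now axes) [-0.03 -0.01  0.64] (goal axes) [-0.03 -0.01  0.64] goal2 [0.03 0.01 0.64]
turn units [ 0.01 -0.03  0.  ] or [ 5.0e-02  2.0e-02 -4.5e+01]
```

View pics/s15.png

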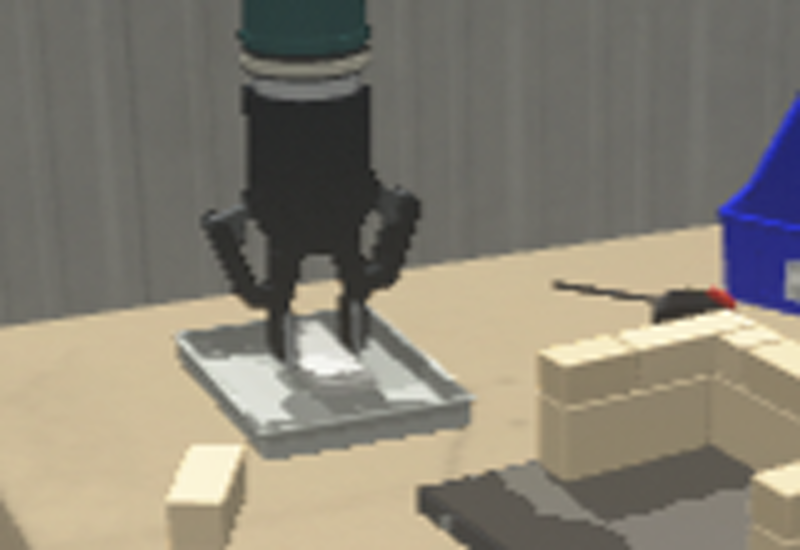

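The plate is centred over the tray at (330,355). Lower 15 mm.

```bash

python3 -m creep '[{"slide":[0,0,0.25],"angular":[0,0,0]},{"slide":[0,0,0.2],"angular":[0,0,0]},{"slide":[0,0,0.1],"angular":[0,0,0]},{"slide":[0,0,0],"angular":[0,0,0]},{"slide":[0,0,0],"angular":[0,0,0]}]'>/dev/null
python3 plan.py .486 .328 .1772 0
python3 -m creep '[{"slide":[0,0,0.04],"angular":[0,0,0]},{"slide":[0,0,0],"angular":[0,0,0]},{"slide":[0,0,0],"angular":[0,0,0]}]'>/dev/null
python3 plan.py .486 .328 .1772 0
```

```text
pos [0.4853 0.3284 0.1779] t 28.6 w 0.399 F [-0.5  0.2 -1.4] q6 0.55
slide units(now axes) [-0.01  0.03  0.03] (goal axes) [-0.01  0.03  0.03] goal2 [ 0.01 -0.03  0.03]
turn units [-0.02 -0.01  0.01] or [ 2.000e-02 -3.000e-02 -4.499e+01]
pos [0.4856 0.3285 0.1773] t 28.85 w 0.393 F [-0.1 -0.1 -0.8] q6 0.55
slide units(now axes) [-0.02  0.02  0.01] (goal axes) [-0.02  0.02  0.01] goal2 [ 0.02 -0.02  0.01]
turn units [-0.01 -0.02  0.  ] or [ 3.0e-02 -2.0e-02 -4.5e+01]
```

```bash

python3 -m creep '[{"slide":[0,0,0.03],"angular":[0,0,0]},{"slide":[0,0,0],"angular":[0,0,0]},{"slide":[0,0,0],"angular":[0,0,0]}]'
python3 -m creep '[{"slide":[0,0,0],"angular":[0,0,0]},{"slide":[0,0,0],"angular":[0,0,0]},{"slide":[0,0,0],"angular":[0,0,0]},{"slide":[0,0,0],"angular":[0,0,0]},{"slide":[0,0,-0.3],"angular":[0,0,0]}]' -0.3
python3 -m creep '[{"slide":[0,0,-0.6],"angular":[0,0,0]},{"slide":[0,0,-1],"angular":[0,0,0]},{"slide":[0,0,-1],"angular":[0,0,0]},{"slide":[0,0,-1],"angular":[0,0,0]},{"slide":[0,0,-1],"angular":[0,0,0]}]' >/dev/null
python3 plan.py .43 -.362 .30 6.6
python3 - <<'E'
from h import *
im,d,m=cam('side'); cv2.imwrite('pics/s16.png',cv2.resize(im[100:210,130:290][...,::-1],(800,550),interpolation=cv2.INTER_CUBIC))
E
```

```text
time: 29.1
tool_pos: [0.4856, 0.3285, 0.1772]
tcp_rot: [-2.22, -2.221, -0.001]
wrist_force: [-2.0, -1.4, 5.0]
width: 0.4
time: 29.52
tool_pos: [0.4847, 0.3279, 0.1826]
tcp_rot: [-2.22, -2.22, 0.004]
wrist_force: [-0.4, 0.1, -0.1]
width: 0.649
pos [0.4855 0.3282 0.3006] t 29.93 w 0.655 F [ 0.9  0.2 -0.3] q6 0.55
slide units(now axes) [-2.761e+01 -2.230e+00 -1.000e-02] (goal axes) [-2.717e+01 -5.380e+00  2.000e-02] goal2 [2.717e+01 5.380e+00 2.000e-02]
turn units [-0.01 -0.02 -1.64] or [-3.000e-02  1.000e-02  4.336e+01]
```

View pics/s16.png

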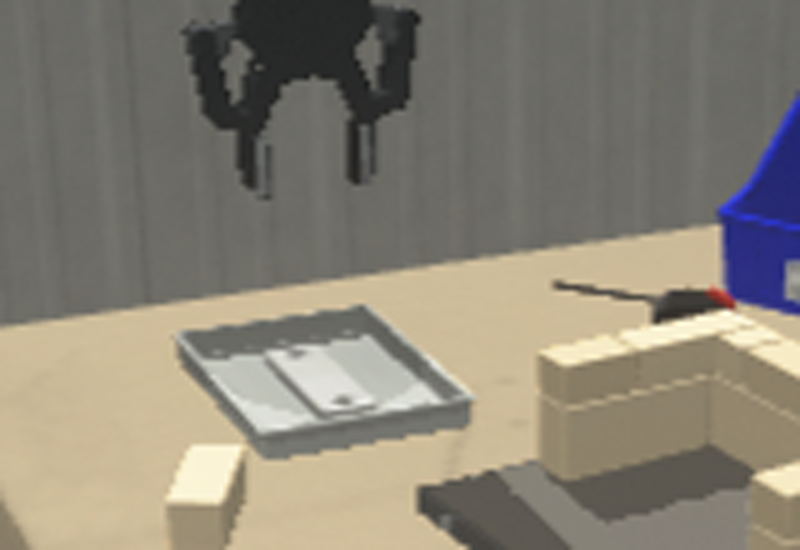

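The plate lies flat in the tray at (325,378). With the arm aside, I'll measure the bricks on the board and the empty hearth.

```bash

python3 - <<'E'
from h import *
im,d,m=cam('top'); np.savez('top17.npz',im=im,d=d); W=cloud(d,m); z=W[...,2]
cv2.imwrite('pics/t17.png',cv2.resize(im[100:290,120:440][...,::-1],(800,475),interpolation=cv2.INTER_CUBIC))
hsv=cv2.cvtColor(im,cv2.COLOR_RGB2HSV)
reg=np.zeros(z.shape,bool); reg[165:245,325:405]=1
for nm,zt,lo,hi in (('low',.037,.028,.046),('high',.057,.049,.068)):
    mk=reg&(z>lo)&(z<hi)
    n,l,s,c=cv2.connectedComponentsWithStats(mk.astype(np.uint8))
    for i in range(1,n):
        if s[i,4]>60:
            v,u=np.where(l==i); P=raymap(m,zt,u,v); print(nm,s[i],cv2.minAreaRect((P[:,:2]*1000).astype(np.float32)),rect(l==i,W))
# hearth cheeks/back tops by raycast at z=.088
reg[:]=0; reg[125:200,210:305]=1
mk=reg&(z>.078)&(z<.1)
n,l,s,c=cv2.connectedComponentsWithStats(mk.astype(np.uint8)); i=1+s[1:,4].argmax()
v,u=np.where(l==i); P=raymap(m,.088,u,v); print('U',cv2.minAreaRect((P[:,:2]*1000).astype(np.float32)))
mk=reg*0>1; reg[:]=0; reg[125:215,205:310]=1
mk=reg&(z>.01)
n,l,s,c=cv2.connectedComponentsWithStats(mk.astype(np.uint8)); i=1+s[1:,4].argmax()
fr=(l==i)&(z<.03); v,u=np.where(fr); P=raymap(m,.018,u,v); print('base',cv2.minAreaRect((P[:,:2]*1000).astype(np.float32)))
M=np.array(m['camera_from_world']); f,cx,cy=K(m)
def ortho(z0,x0,x1,y0,y1,st,fn):
    Y,X=np.meshgrid(np.arange(y1,y0,-st),np.arange(x1,x0,-st)); P=np.stack([X,Y,0*X+z0,0*X+1],-1)@M.T
    o=cv2.remap(im,(P[...,0]/P[...,2]*f+cx).astype(np.float32),(P[...,1]/P[...,2]*f+cy).astype(np.float32),cv2.INTER_CUBIC); cv2.imwrite(fn,o[...,::-1])
ortho(.018,.46,.72,-.14,.18,.0004,'pics/o17.png')
ortho(.088,.46,.72,-.14,.18,.0004,'pics/o17b.png')
E
```

```text
low [349 181  38  18 523] ((525.3035888671875, -327.937744140625), (45.55693054199219, 115.76953125), 6.164798736572266) ((525.76904296875, -328.8965148925781), (45.2464599609375, 114.9518814086914), 6.3983473777771)
high [362 211  40  19 553] ((428.4598083496094, -362.336669921875), (44.84029769897461, 115.68098449707031), 6.683126449584961) ((428.6075134277344, -363.0639953613281), (44.90707778930664, 114.26008605957031), 6.720997333526611)
high [341 212  20  16 268] ((430.3177795410156, -268.19757080078125), (44.767906188964844, 55.565670013427734), 6.424732685089111) ((430.3075866699219, -268.7864990234375), (44.951377868652344, 55.02637481689453), 7.050632476806641)
U ((620.0321044921875, 24.8780517578125), (129.91134643554688, 228.2608642578125), 6.905216693878174)
base ((591.270751953125, 21.412353515625), (212.95213317871094, 251.79940795898438), 6.8368706703186035)
```

View pics/t17.png

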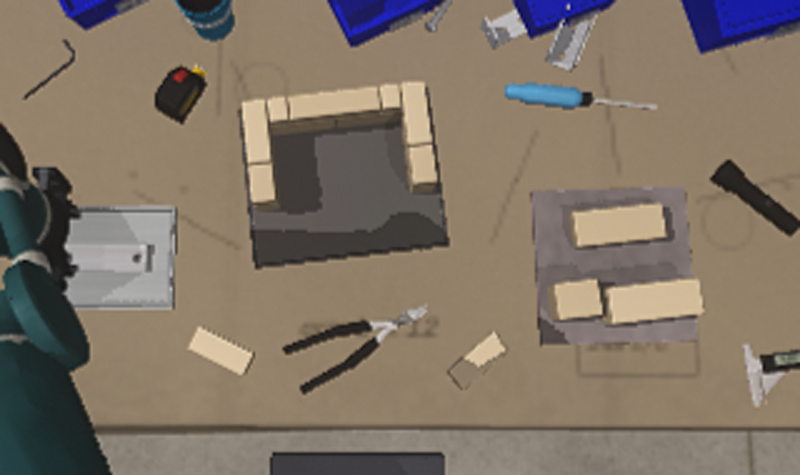

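View pics/o17.png

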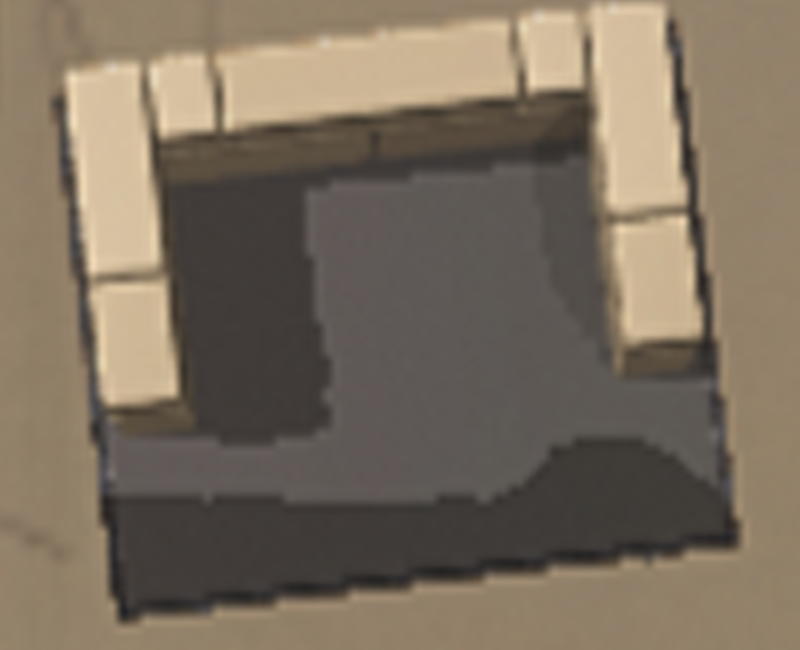

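View pics/o17b.png

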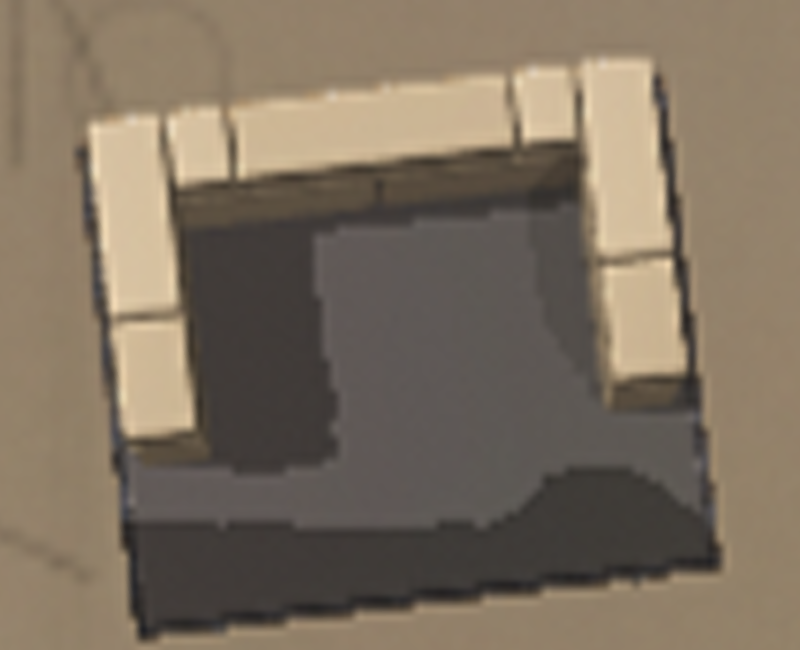

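All agrees: hearth origin ≈ (0.591, 0.022), yaw ≈ 6.8°, and the brick centres are within 2 mm of the release poses. Return to the board for the long brick.

```bash

python3 -m creep '[{"slide":[-0.6,-0.05,0],"angular":[0,0,-0.64]},{"slide":[-1,-0.1,0],"angular":[0,0,-1]},{"slide":[-1,-0.2,0],"angular":[0,0,0]},{"slide":[-1,-0.2,0],"angular":[0,0,0]},{"slide":[-1,-0.2,0],"angular":[0,0,0]}]' -0.4 >/dev/null
python3 -m creep '[{"slide":[-1,-0.2,0],"angular":[0,0,0]},{"slide":[-1,-0.2,0],"angular":[0,0,0]},{"slide":[-1,-0.2,0],"angular":[0,0,0]},{"slide":[-1,-0.2,0],"angular":[0,0,0]},{"slide":[-1,-0.2,0],"angular":[0,0,0]}]' >/dev/null
python3 -m creep '[{"slide":[-1,-0.2,0],"angular":[0,0,0]},{"slide":[-1,-0.2,0],"angular":[0,0,0]},{"slide":[-1,-0.2,0],"angular":[0,0,0]},{"slide":[-1,-0.2,0],"angular":[0,0,0]},{"slide":[-1,-0.2,0],"angular":[0,0,0]}]' >/dev/null
python3 -m creep '[{"slide":[-1,-0.2,0],"angular":[0,0,0]},{"slide":[-1,-0.2,0],"angular":[0,0,0]},{"slide":[-1,-0.2,0],"angular":[0,0,0]},{"slide":[-1,-0.2,0],"angular":[0,0,0]},{"slide":[-1,-0.2,0],"angular":[0,0,0]}]' >/dev/null
python3 -m creep '[{"slide":[-1,-0.2,0],"angular":[0,0,0]},{"slide":[-1,-0.2,0],"angular":[0,0,0]},{"slide":[-1,-0.2,0],"angular":[0,0,0]},{"slide":[-1,-0.2,0],"angular":[0,0,0]},{"slide":[-1,-0.2,0],"angular":[0,0,0]}]' >/dev/null
python3 -m creep '[{"slide":[-1,-0.2,0],"angular":[0,0,0]},{"slide":[0,0,0],"angular":[0,0,0]},{"slide":[0,0,0],"angular":[0,0,0]}]' >/dev/null
python3 plan.py .4292 -.3624 .25 6.6
```

```text
pos [ 0.4321 -0.3225  0.2978] t 32.37 w 0.702 F [-0.6 -0.1  0.2] q6 -0.8
slide units(now axes) [-1.58 -0.29  1.91] (goal axes) [-1.57 -0.3   1.91] goal2 [1.57 0.3  1.91]
turn units [-0.02 -0.03 -0.04] or [-5.000e-02  2.000e-02  4.496e+01]
```

```bash

python3 -m creep '[{"slide":[-0.8,-0.15,0.2],"angular":[0,0,0]},{"slide":[-0.78,-0.15,0.5],"angular":[0,0,0]},{"slide":[0,0,0.5],"angular":[0,0,0]},{"slide":[0,0,0],"angular":[0,0,0]},{"slide":[0,0,0],"angular":[0,0,0]}]' >/dev/null
python3 plan.py .4292 -.3624 .194 6.6
```

```text
pos [ 0.429  -0.3599  0.2666] t 32.78 w 0.699 F [-0.2 -0.1 -0.2] q6 -0.86
slide units(now axes) [-0.12  0.    2.9 ] (goal axes) [-0.1 -0.   2.9] goal2 [0.1 0.  2.9]
turn units [-0.04 -0.07 -0.  ] or [-0.12  0.07 45.  ]
```

```bash

python3 -m creep '[{"slide":[-0.05,0,0.6],"angular":[0,0,0]},{"slide":[0,0,0.7],"angular":[0,0,0]},{"slide":[0,0,0.6],"angular":[0,0,0]},{"slide":[0,0,0.4],"angular":[0,0,0]},{"slide":[0,0,0.2],"angular":[0,0,0]}]' >/dev/null
python3 -m creep '[{"slide":[0,0,0],"angular":[0,0,0]},{"slide":[0,0,0],"angular":[0,0,0]},{"slide":[0,0,0],"angular":[0,0,0]}]' >/dev/null
python3 plan.py .4292 -.3624 .194 6.6
```

```text
pos [ 0.4302 -0.363   0.2067] t 33.45 w 0.698 F [-0.4  0.4  0.1] q6 -0.86
slide units(now axes) [ 0.03 -0.04  0.51] (goal axes) [ 0.03 -0.04  0.51] goal2 [-0.03  0.04  0.51]
turn units [ 0.01 -0.   -0.  ] or [-0.0e+00 -1.0e-02  4.5e+01]
```

```bash

python3 -m creep '[{"slide":[0.03,-0.04,0.3],"angular":[0,0,0]},{"slide":[0,0,0.2],"angular":[0,0,0]},{"slide":[0,0,0],"angular":[0,0,0]},{"slide":[0,0,0],"angular":[0,0,0]},{"slide":[0,0,0],"angular":[0,0,0]}]' >/dev/null
python3 plan.py .4292 -.3624 .194 6.6
python3 -m creep '[{"slide":[0,0,0],"angular":[0,0,0]},{"slide":[0,0,0],"angular":[0,0,0]},{"slide":[0,0,0],"angular":[0,0,0]},{"slide":[0,0,0],"angular":[0,0,0]},{"slide":[0,0,0],"angular":[0,0,0]}]' 1 40
python3 plan.py .4292 -.3624 .194 6.6
python3 - <<'E'
from h import *
im,d,m=cam('side'); cv2.imwrite('pics/s18.png',cv2.resize(im[200:370,200:450][...,::-1],(800,544),interpolation=cv2.INTER_CUBIC))
E
```

```text
pos [ 0.4285 -0.3622  0.193 ] t 33.87 w 0.697 F [-0.2 -0.5  0.1] q6 -0.86
slide units(now axes) [-0.01  0.03 -0.04] (goal axes) [-0.01  0.03 -0.04] goal2 [ 0.01 -0.03 -0.04]
turn units [-0.01 -0.02 -0.01] or [-4.000e-02  2.000e-02  4.499e+01]
time: 34.28
tool_pos: [0.4288, -0.3623, 0.1935]
tcp_rot: [-2.09, -2.345, -0.001]
wrist_force: [0.5, -0.7, 1.9]
width: 0.519
pos [ 0.4288 -0.3623  0.1935] t 34.28 w 0.519 F [ 0.5 -0.7  1.9] q6 -0.86
slide units(now axes) [-0.    0.02 -0.02] (goal axes) [-0.    0.02 -0.02] goal2 [ 0.   -0.02 -0.02]
turn units [-0.   -0.01 -0.01] or [-2.000e-02  0.000e+00  4.499e+01]
```

View pics/s18.png

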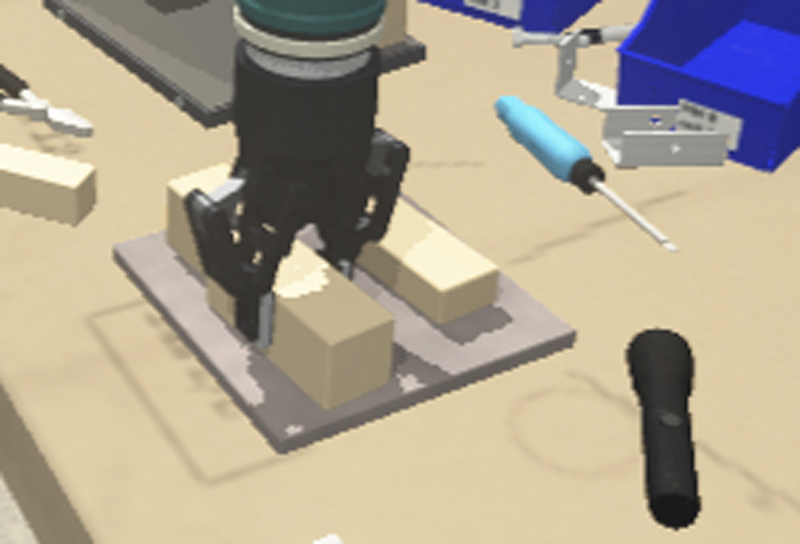

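Long gripped. Lift and carry to the hearth.

```bash

python3 -m creep '[{"slide":[0,0,-0.5],"angular":[0,0,0]},{"slide":[0,0,-1],"angular":[0,0,0]},{"slide":[0,0,-1],"angular":[0,0,0]},{"slide":[0,0,-1],"angular":[0,0,0]},{"slide":[0,0,-0.5],"angular":[0,0,0]}]' >/dev/null
python3 plan.py .5254 .0442 .29 6.8
```

```text
pos [ 0.4292 -0.3628  0.2969] t 34.75 w 0.524 F [ 0.5 -0.3 -1.4] q6 -0.86
slide units(now axes) [15.73  5.69  0.26] (goal axes) [15.71  5.75  0.28] goal2 [-15.71  -5.75   0.28]
turn units [ 0.03  0.02 -0.05] or [ 4.000e-02 -5.000e-02  4.495e+01]
```

```bash

python3 -m creep '[{"slide":[0.7,0.24,0],"angular":[0,0,-0.05]},{"slide":[1,0.36,0],"angular":[0,0,0]},{"slide":[1,0.36,0],"angular":[0,0,0]},{"slide":[1,0.36,0],"angular":[0,0,0]},{"slide":[1,0.36,0],"angular":[0,0,0]}]'>/dev/null
python3 -m creep '[{"slide":[1,0.36,0],"angular":[0,0,0]},{"slide":[1,0.36,0],"angular":[0,0,0]},{"slide":[1,0.36,0],"angular":[0,0,0]},{"slide":[1,0.36,0],"angular":[0,0,0]},{"slide":[1,0.36,0],"angular":[0,0,0]}]'>/dev/null
python3 -m creep '[{"slide":[1,0.36,0],"angular":[0,0,0]},{"slide":[1,0.36,0],"angular":[0,0,0]},{"slide":[1,0.36,0],"angular":[0,0,0]},{"slide":[1,0.36,0],"angular":[0,0,0]},{"slide":[1,0.36,0],"angular":[0,0,0]}]'>/dev/null
python3 -m creep '[{"slide":[0,0,0],"angular":[0,0,0]},{"slide":[0,0,0],"angular":[0,0,0]},{"slide":[0,0,0],"angular":[0,0,0]},{"slide":[0,0,0],"angular":[0,0,0]}]'>/dev/null
python3 plan.py .5254 .0442 .1995 6.8
```

```text
pos [0.516  0.0175 0.2934] t 36.33 w 0.523 F [-0.1 -0.3 -1.5] q6 -0.13
slide units(now axes) [1.01 0.5  3.76] (goal axes) [1.02 0.5  3.76] goal2 [-1.02 -0.5   3.76]
turn units [-0.02 -0.02 -0.01] or [-3.000e-02  3.000e-02  4.499e+01]
```

```bash

python3 -m creep '[{"slide":[0.6,0.3,0],"angular":[0,0,0]},{"slide":[0.41,0.2,0],"angular":[0,0,0]},{"slide":[0,0,0],"angular":[0,0,0]},{"slide":[0,0,0],"angular":[0,0,0]},{"slide":[0,0,0],"angular":[0,0,0]}]'>/dev/null
python3 plan.py .5254 .0442 .1995 6.8
```

```text
pos [0.5257 0.0443 0.2935] t 36.75 w 0.522 F [-0.5 -0.4 -1.1] q6 -0.08
slide units(now axes) [-0.01 -0.01  3.76] (goal axes) [-0.   -0.01  3.76] goal2 [0.   0.01 3.76]
turn units [-0.02 -0.02 -0.01] or [-2.000e-02  3.000e-02  4.499e+01]
```

```bash

python3 -m creep '[{"slide":[0,0,0.3],"angular":[0,0,0]},{"slide":[0,0,0.5],"angular":[0,0,0]},{"slide":[0,0,0.5],"angular":[0,0,0]},{"slide":[0,0,0.5],"angular":[0,0,0]},{"slide":[0,0,0.5],"angular":[0,0,0]}]'>/dev/null
python3 -m creep '[{"slide":[0,0,0.4],"angular":[0,0,0]},{"slide":[0,0,0.3],"angular":[0,0,0]},{"slide":[0,0,0],"angular":[0,0,0]},{"slide":[0,0,0],"angular":[0,0,0]},{"slide":[0,0,0],"angular":[0,0,0]}]'>/dev/null
python3 plan.py .5254 .0442 .1995 6.8
python3 - <<'E'
from h import *
im,d,m=cam('side'); cv2.imwrite('pics/s19.png',cv2.resize(im[150:260,200:360][...,::-1],(800,550),interpolation=cv2.INTER_CUBIC))
E
```

```text
pos [0.5262 0.0449 0.219 ] t 37.58 w 0.522 F [ 0.8  0.3 -1.3] q6 -0.08
slide units(now axes) [-0.02 -0.04  0.78] (goal axes) [-0.02 -0.04  0.78] goal2 [0.02 0.04 0.78]
turn units [ 0.   -0.02 -0.  ] or [-3.0e-02 -0.0e+00  4.5e+01]
```

View pics/s19.png

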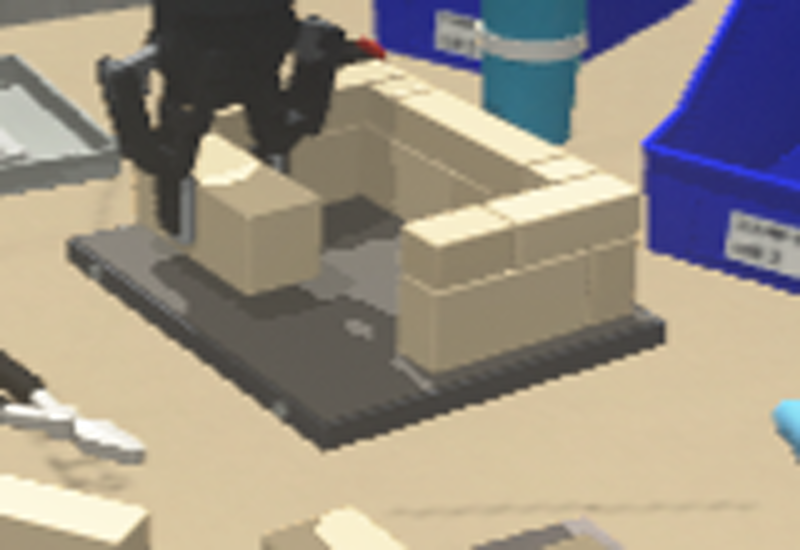

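The brick is 20 mm over its place and clear of the cheek. Lower it.

```bash

python3 -m creep '[{"slide":[-0.02,-0.03,0.3],"angular":[0,0,0]},{"slide":[0,0,0.25],"angular":[0,0,0]},{"slide":[0,0,0.18],"angular":[0,0,0]},{"slide":[0,0,0],"angular":[0,0,0]},{"slide":[0,0,0],"angular":[0,0,0]}]'>/dev/null
python3 plan.py .5254 .0442 .1995 6.8
```

```text
pos [0.5249 0.0443 0.2   ] t 38.05 w 0.521 F [-0.7  0.2 -1.9] q6 -0.08
slide units(now axes) [-0.01  0.02  0.02] (goal axes) [-0.01  0.02  0.02] goal2 [ 0.01 -0.02  0.02]
turn units [-0.02 -0.02 -0.  ] or [-3.0e-02  3.0e-02  4.5e+01]
```

```bash

python3 -m creep '[{"slide":[0,0.02,0.04],"angular":[0,0,0]},{"slide":[0,0,0],"angular":[0,0,0]},{"slide":[0,0,0],"angular":[0,0,0]}]'>/dev/null
python3 plan.py .5254 .0442 .1995 6.8
```

```text
pos [0.5256 0.0444 0.1994] t 38.3 w 0.517 F [-1.3 -0.  -0.7] q6 -0.08
slide units(now axes) [-0.01 -0.01 -0.  ] (goal axes) [-0.01 -0.01 -0.  ] goal2 [ 0.01  0.01 -0.  ]
turn units [-0.01 -0.02 -0.  ] or [-3.0e-02  2.0e-02  4.5e+01]
```

```bash

python3 -m creep '[{"slide":[0,0,0.03],"angular":[0,0,0]},{"slide":[0,0,0],"angular":[0,0,0]},{"slide":[0,0,0],"angular":[0,0,0]}]'
python3 -m creep '[{"slide":[0,0,0],"angular":[0,0,0]},{"slide":[0,0,0],"angular":[0,0,0]},{"slide":[0,0,0],"angular":[0,0,0]},{"slide":[0,0,0],"angular":[0,0,0]},{"slide":[0,0,-0.3],"angular":[0,0,0]}]' -0.4 
python3 -m creep '[{"slide":[0,0,-0.6],"angular":[0,0,0]},{"slide":[0,0,-1],"angular":[0,0,0]},{"slide":[0,0,-1],"angular":[0,0,0]},{"slide":[0,0,-1],"angular":[0,0,0]},{"slide":[0,0,-0.3],"angular":[0,0,0]}]' >/dev/null
python3 plan.py .4305 -.2675 .28 6.6
python3 - <<'E'
from h import *
im,d,m=cam('side'); cv2.imwrite('pics/s20.png',cv2.resize(im[150:260,200:360][...,::-1],(800,550),interpolation=cv2.INTER_CUBIC))
E
```

```text
time: 38.55
tool_pos: [0.5256, 0.0444, 0.1994]
tcp_rot: [-2.085, -2.348, -0.0]
wrist_force: [-2.4, -0.1, 5.0]
width: 0.523
time: 38.97
tool_pos: [0.5247, 0.0443, 0.2049]
tcp_rot: [-2.084, -2.346, 0.002]
wrist_force: [-0.4, 0.6, 0.3]
width: 0.7
pos [0.5274 0.0443 0.3085] t 39.38 w 0.7 F [1.4 0.3 0.5] q6 -0.08
slide units(now axes) [-11.93  -5.33   1.09] (goal axes) [-11.94  -5.28   1.14] goal2 [11.94  5.28  1.14]
turn units [ 0.1  -0.01  0.04] or [ 2.000e-02  1.500e-01 -4.495e+01]
```

View pics/s20.png

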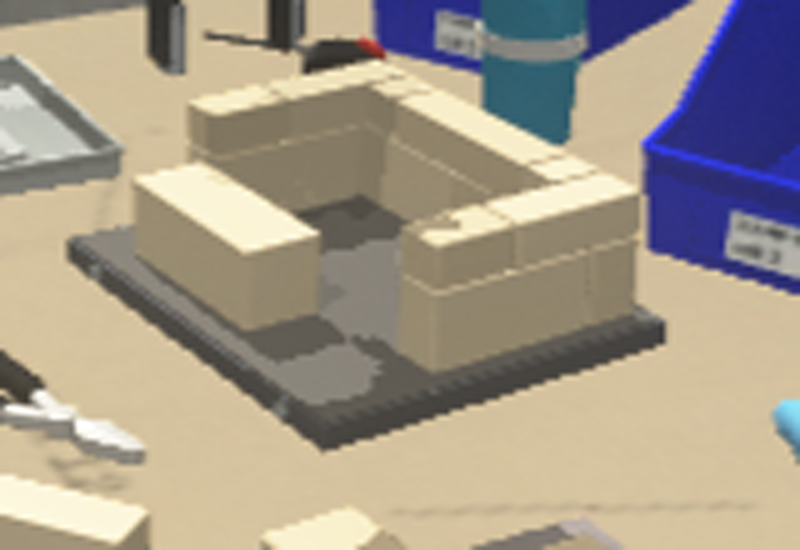

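The long brick is back in place: its right end at (318,240–320) sits at the same pixels as in the pre-pick picture s9. Now the half brick.

```bash

python3 -m creep '[{"slide":[-0.94,-0.42,0],"angular":[0,0,0.04]},{"slide":[-1,-0.45,0],"angular":[0,0,0]},{"slide":[-1,-0.45,0],"angular":[0,0,0]},{"slide":[-1,-0.45,0],"angular":[0,0,0]},{"slide":[-1,-0.45,0],"angular":[0,0,0]}]'>/dev/null
python3 -m creep '[{"slide":[-1,-0.45,0],"angular":[0,0,0]},{"slide":[-1,-0.45,0],"angular":[0,0,0]},{"slide":[-1,-0.45,0],"angular":[0,0,0]},{"slide":[-1,-0.44,0],"angular":[0,0,0]},{"slide":[-1,-0.44,0],"angular":[0,0,0]}]'>/dev/null
python3 -m creep '[{"slide":[-1,-0.44,0.3],"angular":[0,0,0]},{"slide":[-1,-0.43,0.4],"angular":[0,0,0]},{"slide":[0,0,0.7],"angular":[0,0,0]},{"slide":[0,0,0],"angular":[0,0,0]},{"slide":[0,0,0],"angular":[0,0,0]}]'>/dev/null
python3 plan.py .4305 -.2675 .1945 6.6
```

```text
pos [ 0.4269 -0.2671  0.2663] t 40.68 w 0.702 F [ 0.3 -0.1  0.5] q6 -0.72
slide units(now axes) [-0.05  0.15  2.87] (goal axes) [-0.03  0.14  2.87] goal2 [ 0.03 -0.14  2.87]
turn units [-0.06 -0.07 -0.01] or [-0.11  0.09 44.99]
```

```bash

python3 -m creep '[{"slide":[0,0.1,0.6],"angular":[0,0,0]},{"slide":[0,0,0.7],"angular":[0,0,0]},{"slide":[0,0,0.6],"angular":[0,0,0]},{"slide":[0,0,0.4],"angular":[0,0,0]},{"slide":[0,0,0.2],"angular":[0,0,0]}]' >/dev/null
python3 -m creep '[{"slide":[0,0,0],"angular":[0,0,0]},{"slide":[0,0,0],"angular":[0,0,0]},{"slide":[0,0,0],"angular":[0,0,0]}]' >/dev/null
python3 plan.py .4305 -.2675 .1945 6.6
```

```text
pos [ 0.4311 -0.2674  0.2068] t 41.35 w 0.701 F [ 0.2 -0.6  0.4] q6 -0.72
slide units(now axes) [-0.   -0.02  0.49] (goal axes) [-0.   -0.02  0.49] goal2 [0.   0.02 0.49]
turn units [ 0.01 -0.01  0.01] or [ 1.000e-02  1.000e-02 -4.499e+01]
```

```bash

python3 -m creep '[{"slide":[0,-0.02,0.3],"angular":[0,0,0]},{"slide":[0,0,0.18],"angular":[0,0,0]},{"slide":[0,0,0],"angular":[0,0,0]},{"slide":[0,0,0],"angular":[0,0,0]},{"slide":[0,0,0],"angular":[0,0,0]}]' >/dev/null
python3 plan.py .4305 -.2675 .1945 6.6
python3 -m creep '[{"slide":[0,0,0],"angular":[0,0,0]},{"slide":[0,0,0],"angular":[0,0,0]},{"slide":[0,0,0],"angular":[0,0,0]},{"slide":[0,0,0],"angular":[0,0,0]},{"slide":[0,0,0],"angular":[0,0,0]}]' 1 30
python3 plan.py .4305 -.2675 .1945 6.6
python3 -m creep '[{"slide":[0,0,-0.5],"angular":[0,0,0]},{"slide":[0,0,-1],"angular":[0,0,0]},{"slide":[0,0,-1],"angular":[0,0,0]},{"slide":[0,0,-1],"angular":[0,0,0]},{"slide":[0,0,-0.5],"angular":[0,0,0]}]' >/dev/null
python3 plan.py .5361 -.044 .294 6.8
python3 - <<'E'
from h import *
im,d,m=cam('side'); cv2.imwrite('pics/s21.png',cv2.resize(im[150:320,200:450][...,::-1],(800,544),interpolation=cv2.INTER_CUBIC))
E
```

```text
pos [ 0.4299 -0.2673  0.1937] t 41.77 w 0.702 F [-0.4 -0.4  0.1] q6 -0.72
slide units(now axes) [-0.01  0.02 -0.03] (goal axes) [-0.01  0.02 -0.03] goal2 [ 0.01 -0.02 -0.03]
turn units [-0.01 -0.02  0.  ] or [ 4.0e-02 -2.0e-02 -4.5e+01]
time: 42.18
tool_pos: [0.4301, -0.2674, 0.1941]
tcp_rot: [-2.089, -2.345, -0.001]
wrist_force: [-0.3, -1.3, 2.3]
width: 0.521
pos [ 0.4301 -0.2674  0.1941] t 42.18 w 0.521 F [-0.3 -1.3  2.3] q6 -0.72
slide units(now axes) [-0.    0.01 -0.02] (goal axes) [-0.    0.01 -0.02] goal2 [ 0.   -0.01 -0.02]
turn units [-0.   -0.01  0.  ] or [ 2.0e-02 -0.0e+00 -4.5e+01]
pos [ 0.4307 -0.2678  0.2967] t 42.6 w 0.522 F [ 1.  -0.5 -0. ] q6 -0.72
slide units(now axes) [8.41 5.22 0.11] (goal axes) [8.39 5.25 0.11] goal2 [-8.39 -5.25  0.11]
turn units [ 0.03  0.01 -0.05] or [ 2.000e-02 -5.000e-02  4.495e+01]
```

View pics/s21.png

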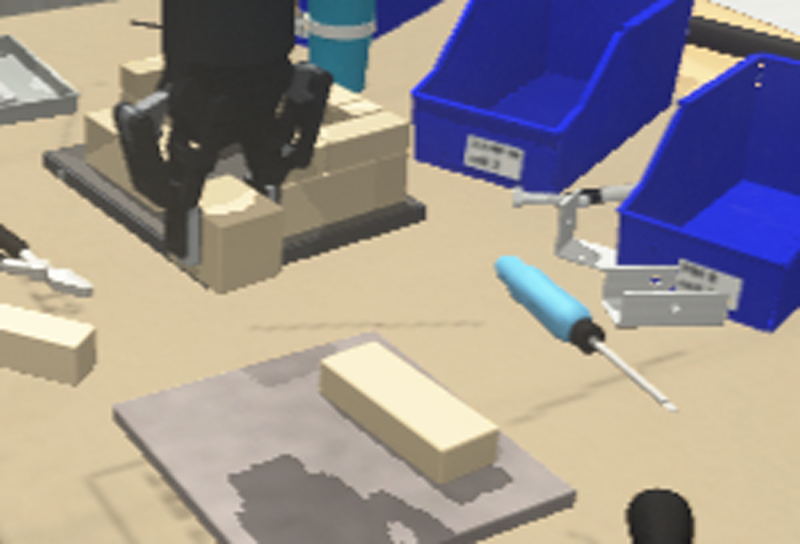

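The half is held level. Carry it to the wall.

```bash

python3 -m creep '[{"slide":[0.8,0.5,0],"angular":[0,0,-0.05]},{"slide":[1,0.62,0],"angular":[0,0,0]},{"slide":[1,0.62,0],"angular":[0,0,0]},{"slide":[1,0.62,0],"angular":[0,0,0]},{"slide":[1,0.62,0],"angular":[0,0,0]}]'>/dev/null
python3 -m creep '[{"slide":[1,0.62,0],"angular":[0,0,0]},{"slide":[1,0.62,0],"angular":[0,0,0]},{"slide":[1,0.62,0],"angular":[0,0,0]},{"slide":[0,0,0],"angular":[0,0,0]},{"slide":[0,0,0],"angular":[0,0,0]}]'>/dev/null
python3 -m creep '[{"slide":[0.58,0.38,0],"angular":[0,0,0]},{"slide":[0,0,0],"angular":[0,0,0]},{"slide":[0,0,0],"angular":[0,0,0]},{"slide":[0,0,0],"angular":[0,0,0]}]'>/dev/null
python3 plan.py .5361 -.044 .2001 6.8
```

```text
pos [ 0.5342 -0.0448  0.2935] t 43.82 w 0.525 F [ 0.5  0.3 -1.3] q6 -0.25
slide units(now axes) [0.02 0.09 3.74] (goal axes) [0.02 0.08 3.74] goal2 [-0.02 -0.08  3.74]
turn units [-0.03 -0.02 -0.  ] or [-3.0e-02  4.0e-02  4.5e+01]
```

```bash

python3 -m creep '[{"slide":[0.02,0.08,0.3],"angular":[0,0,0]},{"slide":[0,0,0.5],"angular":[0,0,0]},{"slide":[0,0,0.5],"angular":[0,0,0]},{"slide":[0,0,0.3],"angular":[0,0,0]},{"slide":[0,0,0],"angular":[0,0,0]}]'>/dev/null
python3 -m creep '[{"slide":[0,0,0],"angular":[0,0,0]},{"slide":[0,0,0],"angular":[0,0,0]},{"slide":[0,0,0],"angular":[0,0,0]}]'>/dev/null
python3 plan.py .5361 -.044 .2001 6.8
python3 - <<'E'
from h import *
im,d,m=cam('side'); cv2.imwrite('pics/s22.png',cv2.resize(im[150:260,200:360][...,::-1],(800,550),interpolation=cv2.INTER_CUBIC))
E
```

```text
pos [ 0.5371 -0.0432  0.2545] t 44.48 w 0.52 F [-0.4 -0.3 -0.7] q6 -0.25
slide units(now axes) [-0.03 -0.04  2.18] (goal axes) [-0.03 -0.04  2.18] goal2 [0.03 0.04 2.18]
turn units [ 0.01 -0.02  0.01] or [ 3.000e-02  1.000e-02 -4.499e+01]
```

View pics/s22.png

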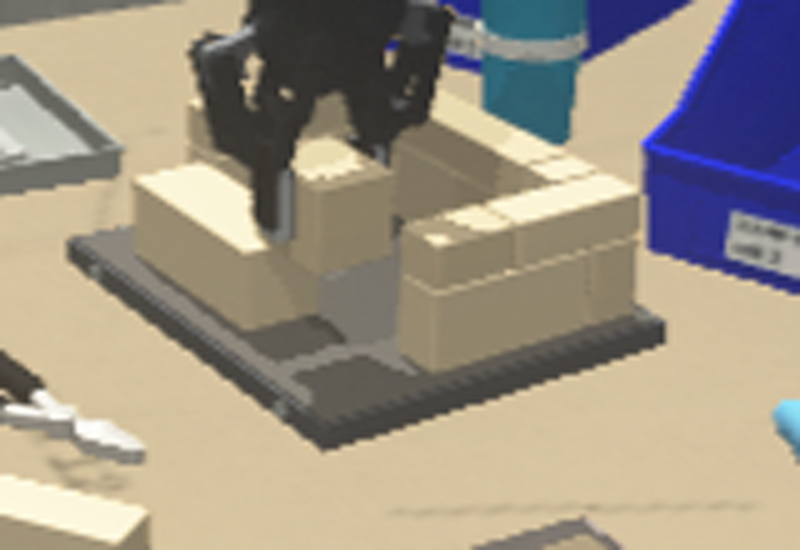

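```bash

python3 -m creep '[{"slide":[-0.05,-0.04,0],"angular":[0,0,0]},{"slide":[0,0,0.3],"angular":[0,0,0]},{"slide":[0,0,0.4],"angular":[0,0,0]},{"slide":[0,0,0.4],"angular":[0,0,0]},{"slide":[0,0,0.4],"angular":[0,0,0]}]'
python3 -m creep '[{"slide":[0,0,0.2],"angular":[0,0,0]},{"slide":[0,0,0],"angular":[0,0,0]},{"slide":[0,0,0],"angular":[0,0,0]}]'>/dev/null
python3 plan.py .5361 -.044 .2001 6.8
```

```text
time: 44.95
tool_pos: [0.5354, -0.0444, 0.2151]
tcp_rot: [-2.084, -2.348, -0.0]
wrist_force: [0.3, 0.4, -0.7]
width: 0.527
pos [ 0.5355 -0.0444  0.2106] t 45.2 w 0.521 F [-0.6  0.6 -0. ] q6 -0.25
slide units(now axes) [0.01 0.03 0.42] (goal axes) [0.01 0.03 0.42] goal2 [-0.01 -0.03  0.42]
turn units [-0.03 -0.03  0.  ] or [ 4.0e-02 -5.0e-02 -4.5e+01]
```

```bash

python3 -m creep '[{"slide":[0,0.02,0.2],"angular":[0,0,0]},{"slide":[0,0,0.16],"angular":[0,0,0]},{"slide":[0,0,0.08],"angular":[0,0,0]},{"slide":[0,0,0],"angular":[0,0,0]},{"slide":[0,0,0],"angular":[0,0,0]}]'>/dev/null
python3 plan.py .5361 -.044 .2001 6.8
```

```text
pos [ 0.5364 -0.0444  0.2006] t 45.62 w 0.523 F [-0.3  0.3 -1.9] q6 -0.25
slide units(now axes) [ 0.02 -0.01  0.02] (goal axes) [ 0.02 -0.01  0.02] goal2 [-0.02  0.01  0.02]
turn units [-0.01 -0.02  0.  ] or [ 3.0e-02 -1.0e-02 -4.5e+01]
```

```bash

python3 -m creep '[{"slide":[0,0,0.04],"angular":[0,0,0]},{"slide":[0,0,0],"angular":[0,0,0]},{"slide":[0,0,0],"angular":[0,0,0]}]'>/dev/null
python3 plan.py .5361 -.044 .2001 6.8
python3 - <<'E'
from h import *
im,d,m=cam('side'); cv2.imwrite('pics/s23.png',cv2.resize(im[150:260,200:360][...,::-1],(800,550),interpolation=cv2.INTER_CUBIC))
E
```

```text
pos [ 0.5365 -0.0444  0.2   ] t 45.87 w 0.525 F [-1.3  0.1  3.1] q6 -0.25
slide units(now axes) [ 0.02 -0.01 -0.  ] (goal axes) [ 0.02 -0.01 -0.  ] goal2 [-0.02  0.01 -0.  ]
turn units [-0.   -0.02  0.  ] or [ 3.0e-02 -0.0e+00 -4.5e+01]
```

View pics/s23.png

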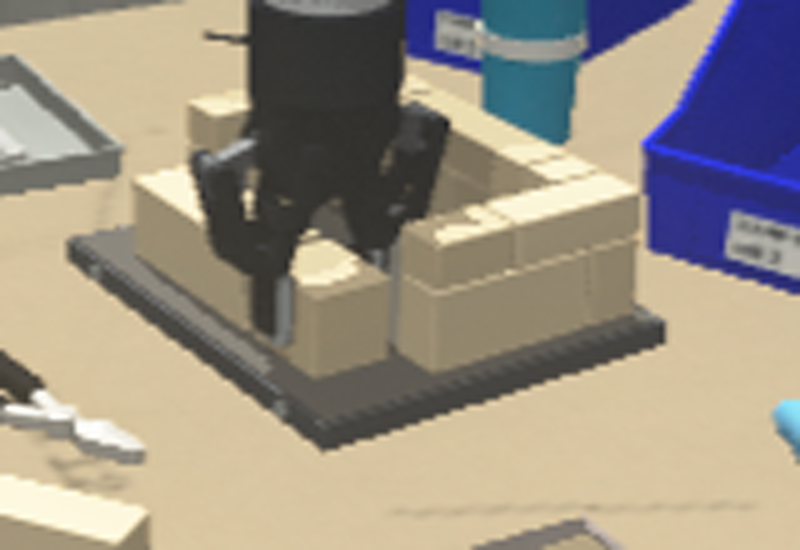

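The half is seated exactly as it was before. Release and go for the split.

```bash

python3 -m creep '[{"slide":[0,0,0],"angular":[0,0,0]},{"slide":[0,0,0],"angular":[0,0,0]},{"slide":[0,0,0],"angular":[0,0,0]},{"slide":[0,0,0],"angular":[0,0,0]},{"slide":[0,0,-0.3],"angular":[0,0,0]}]' -0.4 >/dev/null
python3 -m creep '[{"slide":[0,0,-0.6],"angular":[0,0,0]},{"slide":[0,0,-1],"angular":[0,0,0]},{"slide":[0,0,-1],"angular":[0,0,0]},{"slide":[0,0,-1],"angular":[0,0,0]},{"slide":[0,0,-0.3],"angular":[0,0,0]}]' >/dev/null
python3 plan.py .5260 -.3275 .28 6.6
```

```text
pos [ 0.538  -0.0447  0.3093] t 46.75 w 0.703 F [ 1.  -0.5  0.7] q6 -0.25
slide units(now axes) [-11.17  -1.83   1.17] (goal axes) [-11.18  -1.78   1.17] goal2 [11.18  1.78  1.17]
turn units [0.09 0.   0.05] or [-1.000e-02  1.400e-01 -4.494e+01]
```

```bash

python3 -m creep '[{"slide":[-0.7,-0.12,0],"angular":[0,0,0.05]},{"slide":[-1,-0.16,0],"angular":[0,0,0]},{"slide":[-1,-0.16,0],"angular":[0,0,0]},{"slide":[-1,-0.16,0],"angular":[0,0,0]},{"slide":[-1,-0.16,0],"angular":[0,0,0]}]'>/dev/null
python3 -m creep '[{"slide":[-1,-0.16,0],"angular":[0,0,0]},{"slide":[-1,-0.16,0],"angular":[0,0,0]},{"slide":[-1,-0.16,0],"angular":[0,0,0]},{"slide":[-1,-0.16,0],"angular":[0,0,0]},{"slide":[-1,-0.16,0],"angular":[0,0,0]}]'>/dev/null
python3 -m creep '[{"slide":[-1,-0.16,0.3],"angular":[0,0,0]},{"slide":[-0.48,-0.08,0.4],"angular":[0,0,0]},{"slide":[0,0,0.7],"angular":[0,0,0]},{"slide":[0,0,0],"angular":[0,0,0]},{"slide":[0,0,0],"angular":[0,0,0]}]'>/dev/null
python3 plan.py .5260 -.3275 .1865 6.6
python3 - <<'E'
from h import *
im,d,m=cam('top'); np.savez('top24.npz',im=im,d=d); W=cloud(d,m); z=W[...,2]
reg=np.zeros(z.shape,bool); reg[160:215,210:305]=1
mk=reg&(z>.055)&(z<.072)
n,l,s,c=cv2.connectedComponentsWithStats(mk.astype(np.uint8))
for i in range(1,n):
    if s[i,4]>40:
        v,u=np.where(l==i); P=raymap(m,.063,u,v); print(s[i],cv2.minAreaRect((P[:,:2]*1000).astype(np.float32)),rect(l==i,W))
cv2.imwrite('pics/t24.png',cv2.resize(im[110:230,190:350][...,::-1],(800,600),interpolation=cv2.INTER_CUBIC))
E
```

```text
pos [ 0.523  -0.3264  0.2669] t 48.0 w 0.701 F [-0.4 -0.4 -0.2] q6 -0.71
slide units(now axes) [-0.08  0.13  3.21] (goal axes) [-0.06  0.12  3.21] goal2 [ 0.06 -0.12  3.21]
turn units [-0.06 -0.07  0.  ] or [  0.11  -0.1  -45.  ]
[269 177  19  17 262] ((535.4284057617188, -45.86481475830078), (45.83694076538086, 54.94586944580078), 7.28997278213501) ((536.343994140625, -45.88929748535156), (45.69593811035156, 54.517295837402344), 6.957407474517822)
[231 180  38  18 539] ((524.6581420898438, 42.77708053588867), (46.03048324584961, 113.72501373291016), 6.74180269241333) ((525.33837890625, 42.82964324951172), (45.78190994262695, 113.78364562988281), 6.719186305999756)
```

View pics/t24.png

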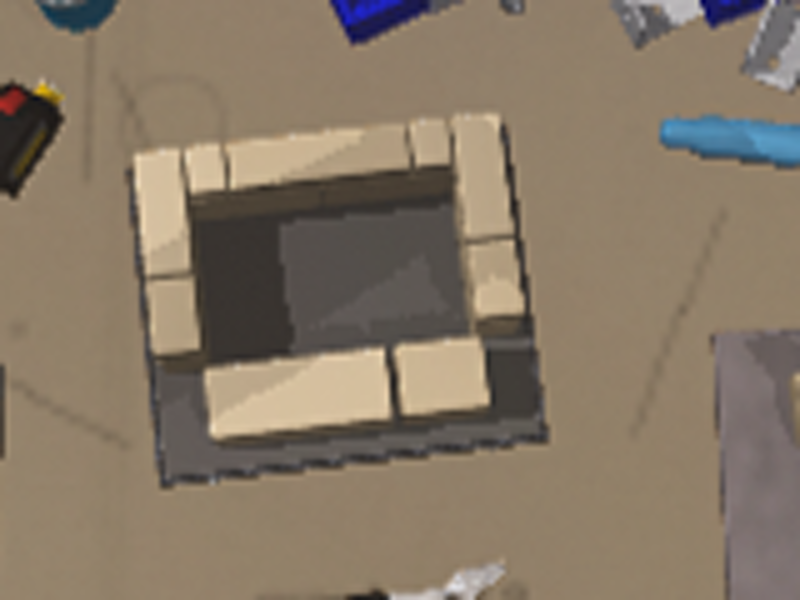

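Both lower bricks are within about 1 mm of nominal with a ~4.5 mm joint. Grasp the split.

```bash

python3 -m creep '[{"slide":[-0.05,0.1,0.6],"angular":[0,0,0]},{"slide":[0,0,0.7],"angular":[0,0,0]},{"slide":[0,0,0.6],"angular":[0,0,0]},{"slide":[0,0,0.5],"angular":[0,0,0]},{"slide":[0,0,0.3],"angular":[0,0,0]}]' >/dev/null
python3 -m creep '[{"slide":[0,0,0],"angular":[0,0,0]},{"slide":[0,0,0],"angular":[0,0,0]},{"slide":[0,0,0],"angular":[0,0,0]}]' >/dev/null
python3 plan.py .5260 -.3275 .1865 6.6
```

```text
pos [ 0.5271 -0.3283  0.2027] t 48.72 w 0.7 F [0.8 0.9 0.7] q6 -0.71
slide units(now axes) [ 0.04 -0.04  0.65] (goal axes) [ 0.04 -0.04  0.65] goal2 [-0.04  0.04  0.65]
turn units [ 0.01 -0.    0.01] or [ 1.000e-02  2.000e-02 -4.499e+01]
```

```bash

python3 -m creep '[{"slide":[0.03,-0.03,0.35],"angular":[0,0,0]},{"slide":[0,0,0.27],"angular":[0,0,0]},{"slide":[0,0,0],"angular":[0,0,0]},{"slide":[0,0,0],"angular":[0,0,0]},{"slide":[0,0,0],"angular":[0,0,0]}]' >/dev/null
python3 plan.py .5260 -.3275 .1865 6.6
python3 -m creep '[{"slide":[0,0,0],"angular":[0,0,0]},{"slide":[0,0,0],"angular":[0,0,0]},{"slide":[0,0,0],"angular":[0,0,0]},{"slide":[0,0,0],"angular":[0,0,0]},{"slide":[0,0,0],"angular":[0,0,0]}]' 1 30
python3 plan.py .5260 -.3275 .1865 6.6
python3 -m creep '[{"slide":[0,0,-0.5],"angular":[0,0,0]},{"slide":[0,0,-1],"angular":[0,0,0]},{"slide":[0,0,-1],"angular":[0,0,0]},{"slide":[0,0,-1],"angular":[0,0,0]},{"slide":[0,0,-1],"angular":[0,0,0]}]' >/dev/null
python3 plan.py .5326 -.0142 .30 6.8
python3 - <<'E'
from h import *
im,d,m=cam('side'); cv2.imwrite('pics/s25.png',cv2.resize(im[130:300,200:450][...,::-1],(800,544),interpolation=cv2.INTER_CUBIC))
E
```

```text
pos [ 0.5256 -0.3275  0.1859] t 49.13 w 0.701 F [ 0.1 -0.7 -0.5] q6 -0.71
slide units(now axes) [-0.    0.02 -0.02] (goal axes) [-0.    0.02 -0.02] goal2 [ 0.   -0.02 -0.02]
turn units [-0.01 -0.02  0.  ] or [ 4.0e-02 -2.0e-02 -4.5e+01]
time: 49.55
tool_pos: [0.5259, -0.3276, 0.1865]
tcp_rot: [-2.089, -2.346, -0.001]
wrist_force: [1.0, -0.7, 0.8]
width: 0.517
pos [ 0.5259 -0.3276  0.1865] t 49.55 w 0.517 F [ 1.  -0.7  0.8] q6 -0.71
slide units(now axes) [0. 0. 0.] (goal axes) [0. 0. 0.] goal2 [-0. -0.  0.]
turn units [ 0.   -0.01  0.01] or [ 2.000e-02  0.000e+00 -4.499e+01]
pos [ 0.5254 -0.3274  0.3002] t 49.97 w 0.521 F [ 0.6 -0.  -0.1] q6 -0.71
slide units(now axes) [12.41  1.73  0.03] (goal axes) [1.241e+01 1.770e+00 1.000e-02] goal2 [-1.241e+01 -1.770e+00  1.000e-02]
turn units [-0.02 -0.03 -0.05] or [-4.000e-02  2.000e-02  4.495e+01]
```

View pics/s25.png

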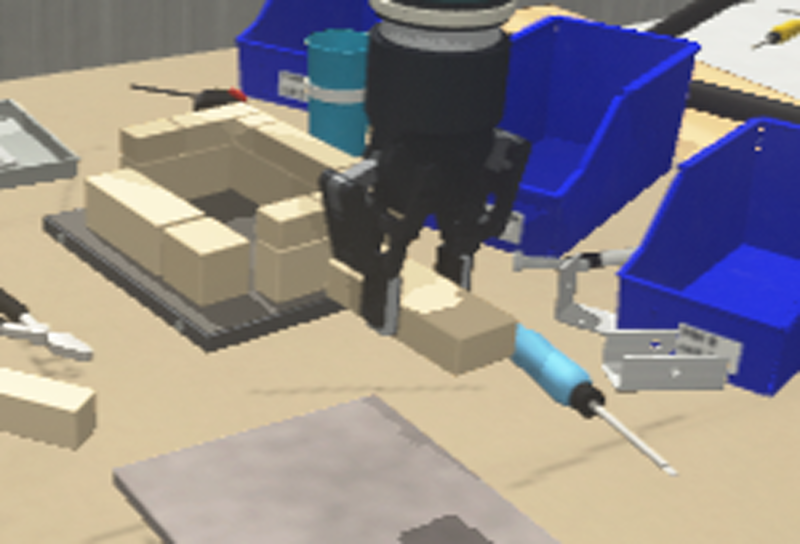

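```bash

python3 -m creep '[{"slide":[0.8,0.12,0],"angular":[0,0,-0.05]},{"slide":[1,0.14,0],"angular":[0,0,0]},{"slide":[1,0.14,0],"angular":[0,0,0]},{"slide":[1,0.14,0],"angular":[0,0,0]},{"slide":[1,0.14,0],"angular":[0,0,0]}]'>/dev/null
python3 -m creep '[{"slide":[1,0.14,0],"angular":[0,0,0]},{"slide":[1,0.14,0],"angular":[0,0,0]},{"slide":[1,0.14,0],"angular":[0,0,0]},{"slide":[1,0.14,0],"angular":[0,0,0]},{"slide":[1,0.14,0],"angular":[0,0,0]}]'>/dev/null
python3 -m creep '[{"slide":[1,0.14,0],"angular":[0,0,0]},{"slide":[1,0.14,0],"angular":[0,0,0]},{"slide":[0,0,0],"angular":[0,0,0]},{"slide":[0,0,0],"angular":[0,0,0]},{"slide":[0,0,0],"angular":[0,0,0]}]'>/dev/null
python3 plan.py .5326 -.0142 .2375 6.8
```

```text
pos [ 0.5319 -0.0299  0.2992] t 51.27 w 0.519 F [-0.2  0.  -0.6] q6 -0.22
slide units(now axes) [0.62 0.1  2.47] (goal axes) [0.62 0.1  2.47] goal2 [-0.62 -0.1   2.47]
turn units [-0.01 -0.01  0.02] or [ 2.000e-02 -1.000e-02 -4.498e+01]
```

```bash

python3 -m creep '[{"slide":[0.4,0.1,0],"angular":[0,0,0]},{"slide":[0.22,0,0.2],"angular":[0,0,0]},{"slide":[0,0,0.4],"angular":[0,0,0]},{"slide":[0,0,0.5],"angular":[0,0,0]},{"slide":[0,0,0.4],"angular":[0,0,0]}]'>/dev/null
python3 -m creep '[{"slide":[0,0,0.2],"angular":[0,0,0]},{"slide":[0,0,0],"angular":[0,0,0]},{"slide":[0,0,0],"angular":[0,0,0]},{"slide":[0,0,0],"angular":[0,0,0]}]'>/dev/null
python3 plan.py .5326 -.0142 .2375 6.8
python3 - <<'E'
from h import *
im,d,m=cam('side'); cv2.imwrite('pics/s26.png',cv2.resize(im[150:260,200:360][...,::-1],(800,550),interpolation=cv2.INTER_CUBIC))
E
```

```text
pos [ 0.5329 -0.0142  0.2566] t 52.02 w 0.519 F [ 0.1 -0.2 -0.9] q6 -0.19
slide units(now axes) [-0.   -0.01  0.77] (goal axes) [ 0.   -0.01  0.77] goal2 [-0.    0.01  0.77]
turn units [-0.01 -0.02  0.  ] or [ 3.0e-02 -1.0e-02 -4.5e+01]
```

View pics/s26.png

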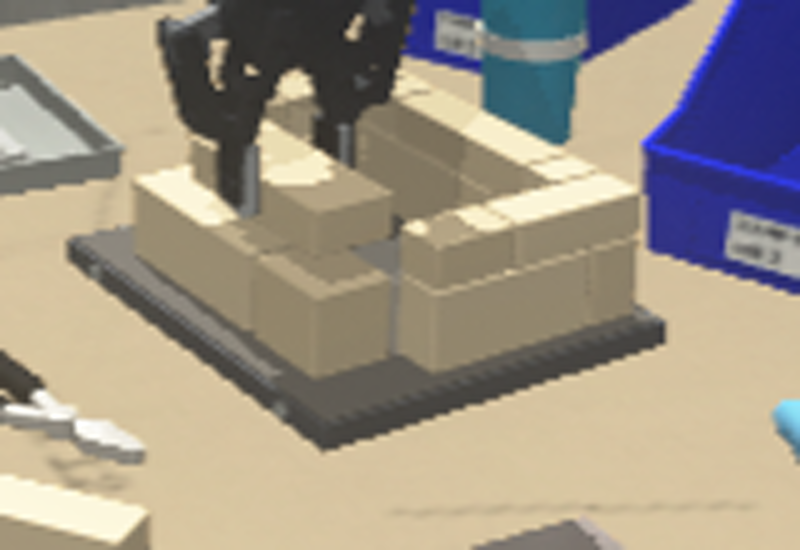

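The split hovers about 19 mm above and lined up with the half's right end. Lower it.

```bash

python3 -m creep '[{"slide":[0,0,0.25],"angular":[0,0,0]},{"slide":[0,0,0.25],"angular":[0,0,0]},{"slide":[0,0,0.2],"angular":[0,0,0]},{"slide":[0,0,0],"angular":[0,0,0]},{"slide":[0,0,0],"angular":[0,0,0]}]'>/dev/null
python3 plan.py .5326 -.0142 .2375 6.8
```

```text
pos [ 0.5323 -0.014   0.2385] t 52.48 w 0.522 F [-0.5 -0.2 -0.8] q6 -0.19
slide units(now axes) [-0.01  0.01  0.04] (goal axes) [-0.01  0.01  0.04] goal2 [ 0.01 -0.01  0.04]
turn units [-0.03 -0.02  0.01] or [ 4.000e-02 -4.000e-02 -4.499e+01]
```

```bash

python3 -m creep '[{"slide":[0,0,0.06],"angular":[0,0,0]},{"slide":[0,0,0],"angular":[0,0,0]},{"slide":[0,0,0],"angular":[0,0,0]}]'>/dev/null
python3 plan.py .5326 -.0142 .2375 6.8
```

```text
pos [ 0.5326 -0.014   0.2376] t 52.73 w 0.519 F [-0.6 -0.7 -1. ] q6 -0.19
slide units(now axes) [-0.01 -0.    0.01] (goal axes) [-0.01 -0.    0.01] goal2 [0.01 0.   0.01]
turn units [-0.01 -0.02  0.  ] or [ 3.0e-02 -1.0e-02 -4.5e+01]
```

```bash

python3 -m creep '[{"slide":[0,0,0.03],"angular":[0,0,0]},{"slide":[0,0,0],"angular":[0,0,0]},{"slide":[0,0,0],"angular":[0,0,0]}]'
python3 - <<'E'
from h import *
im,d,m=cam('side'); cv2.imwrite('pics/s27.png',cv2.resize(im[150:260,200:360][...,::-1],(800,550),interpolation=cv2.INTER_CUBIC))
E
```

```text
time: 52.98
tool_pos: [0.5327, -0.014, 0.2375]
tcp_rot: [-2.085, -2.349, -0.001]
wrist_force: [-2.3, 0.3, 5.4]
width: 0.524
```

View pics/s27.png

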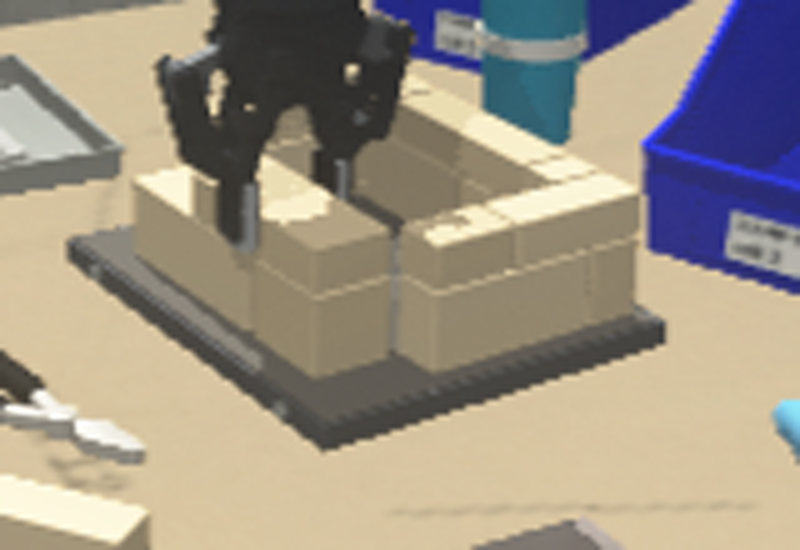

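The split is seated flush. Release, rise and clear the view.

```bash

python3 -m creep '[{"slide":[0,0,0],"angular":[0,0,0]},{"slide":[0,0,0],"angular":[0,0,0]},{"slide":[0,0,0],"angular":[0,0,0]},{"slide":[0,0,0],"angular":[0,0,0]},{"slide":[0,0,-0.3],"angular":[0,0,0]}]' -0.4 >/dev/null
python3 -m creep '[{"slide":[0,0,-0.6],"angular":[0,0,0]},{"slide":[0,0,-1],"angular":[0,0,0]},{"slide":[0,0,-1],"angular":[0,0,0]},{"slide":[0,0,-1],"angular":[0,0,0]},{"slide":[0,0,-0.5],"angular":[0,0,0]}]' >/dev/null
python3 -m creep '[{"slide":[-1,0,0],"angular":[0,0,0]},{"slide":[-1,0,0],"angular":[0,0,0]},{"slide":[-1,0,0],"angular":[0,0,0]},{"slide":[-1,0,0],"angular":[0,0,0]},{"slide":[-1,0,0],"angular":[0,0,0]}]' >/dev/null
python3 -m creep '[{"slide":[-1,0,0],"angular":[0,0,0]},{"slide":[-1,0,0],"angular":[0,0,0]},{"slide":[-1,0,0],"angular":[0,0,0]},{"slide":[-1,0,0],"angular":[0,0,0]},{"slide":[-1,0,0],"angular":[0,0,0]}]' >/dev/null
python3 -m creep '[{"slide":[0,0,0],"angular":[0,0,0]},{"slide":[0,0,0],"angular":[0,0,0]},{"slide":[0,0,0],"angular":[0,0,0]}]'
python3 - <<'E'
from h import *
im,d,m=cam('top'); W=cloud(d,m); z=W[...,2]
reg=np.zeros(z.shape,bool); reg[160:215,210:305]=1
for zt,lo,hi in ((.063,.055,.072),(.088,.08,.097)):
    mk=reg&(z>lo)&(z<hi)
    n,l,s,c=cv2.connectedComponentsWithStats(mk.astype(np.uint8))
    for i in range(1,n):
        if s[i,4]>100:
            v,u=np.where(l==i); P=raymap(m,zt,u,v); print(zt,s[i],cv2.minAreaRect((P[:,:2]*1000).astype(np.float32)),rect(l==i,W))
cv2.imwrite('pics/t28.png',cv2.resize(im[90:270,120:360][...,::-1],(800,600),interpolation=cv2.INTER_CUBIC))
im,d,m=cam('side'); cv2.imwrite('pics/s28.png',cv2.resize(im[100:290,130:400][...,::-1],(800,563),interpolation=cv2.INTER_CUBIC))
E
```

```text
time: 54.95
tool_pos: [0.5621, -0.2621, 0.3459]
tcp_rot: [-2.084, -2.347, -0.001]
wrist_force: [-0.4, 0.9, 0.6]
width: 0.702
0.063 [231 182  26  16 281] ((522.5001831054688, 62.08367156982422), (45.49612808227539, 74.86404418945312), 6.8712663650512695) ((522.8206787109375, 62.22967529296875), (45.42412185668945, 74.9197998046875), 7.054606914520264)
0.088 [218 160  13  22 218] ((576.9201049804688, 119.07841491699219), (67.66756439208984, 30.878108978271484), 6.698893070220947) ((577.8032836914062, 119.4913101196289), (66.58366394042969, 30.89842987060547), 6.655195236206055)
0.088 [283 160  12  14 144] ((588.75341796875, -76.92005920410156), (40.43807601928711, 33.35822677612305), 0.07742777466773987) ((590.0059204101562, -77.69579315185547), (42.36921691894531, 32.4725341796875), 2.589613437652588)
0.088 [250 176  38  19 561] ((531.65185546875, -15.763416290283203), (45.986175537109375, 113.59464263916016), 6.873161315917969) ((532.3140869140625, -15.522865295410156), (45.40236282348633, 113.31370544433594), 6.721329689025879)
```

View pics/t28.png

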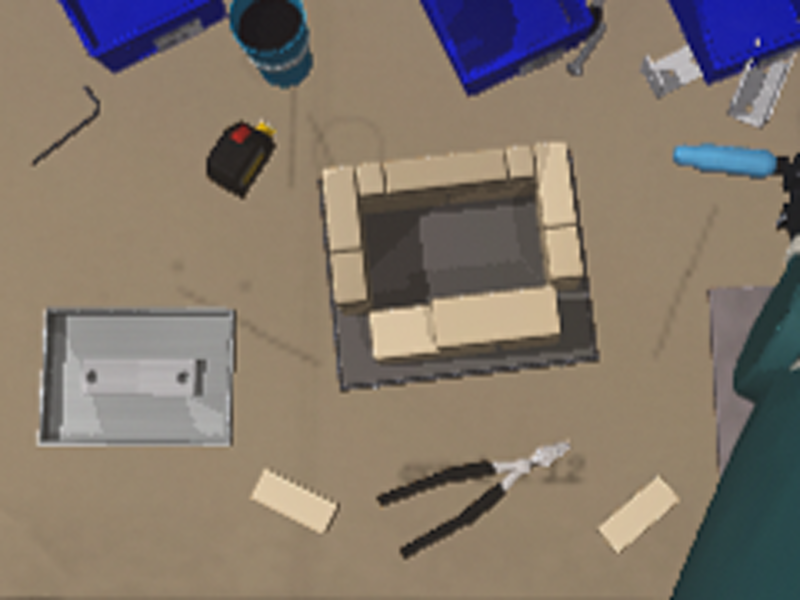

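View pics/s28.png

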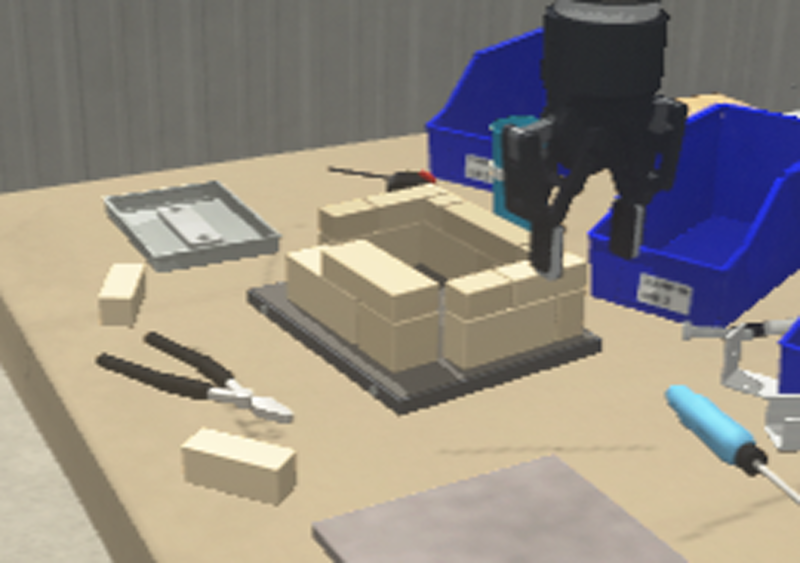

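The wall stands as before. The split's camera centre is (531.7, −15.8) against an expected (532.7, −15.3). The torch gap is open at the left, the plate lies flat in the tray, and the bystanders are untouched. Hand in.

```bash
python3 -c "
from workcell import order,bot
print(bot.read_state()['joint_vel'].round(3)); print(order.finish_job())"
```

```text
[ 0.006 -0.004 -0.     0.    -0.003 -0.002]
the job is handed in; nothing more can be done
None
```

I took the three bricks down onto the board and laid the plate flat in the tray. Then I rebuilt the wall (long, half, thin brick over the joint, torch gap open at the left) and handed the job in at about 55 s of 144 s.

**Last checks:**
- **Bricks:** the camera put all three within about 1.5 mm of their nominal places. They sit at about 6.9° against the hearth's 6.8°, and the lower joint measured about 4.5–5 mm against the nominal 4 mm.
- **Plate:** it lies flat inside the tray in both views.
- **Other things:** the pliers, tape measure and screwdriver lie where they were, judged by eye in the views, with the arm hiding part of the screwdriver in the last top view. No brick was tipped.
- **Forces:** the largest wrist force I saw was about 19 N, when I set the long brick on the board. I backed off before releasing it.

**What disagreed:** the first camera reading of the thin brick was about 2 mm along the wall from its nominal place. I put it back at the nominal place, centred over the joint. No check failed.

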